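# Slide the near-card holder off its rod and stand it in the tray

## Robot

A 7-joint arm with a two-finger parallel gripper is mounted at the origin on the work surface. World frame = base frame: x ahead of the robot, y to its left, z up, the work surface at z = 0. Lengths are in m, angles in degrees, forces in N, time in s.
With the tool pointing down it reaches from about 0.425 to 0.875 m from the base axis. Payload 4.7 kg.
Tool frame: the origin (TCP) lies midway between the tips of the shut fingers; the grasp point (between the pads) lies 19 mm behind it; z points along the fingers, y is the direction in which the jaws open and shut (so a half turn about z gives the same grasp; the last joint's range is limited). The gripper opens to 85 mm and grips with 20 to 120 N. Pads are 22 mm wide; open, the fingers measure 114 mm over their backs; the gripper's body (76 mm by 85 mm) begins 54 mm behind the grasp point. The pads swing forward as they close: fully open they stand 13 mm farther back than shut.
Start: joints at [0.808, 18.392, -4.016, 83.108, 1.295, 78.541, -3.26], TCP at [0.65, -0, 0.231] pointing down, gripper open.
Joint ranges: [-163.93, 163.93], [-17.29, 119.83], [-79.2, 71.16], [3.27, 140.29], [-89.18, 269.18], [5.43, 117.66], [-154.24, 154.24]. Speed limits (degrees/s): [147.25, 147.25, 180, 180, 180, 180, 180].

## Interface

Orientations are given as a 3x3 rotation matrix whose columns are the frame's x, y, z axes.
In Python, from station import r, vision gives the robot as it stands.
- The arm moves only by the tool play_rows, never from a script. Its argument "commands" is a list of rows, each an object of numbers: "dx", "dy", "dz": the shift along the tool's x, y, z in m; "wx", "wy", "wz": the turn, a rotation vector about the tool's x, y, z in degrees; "fingers": the finger opening in m, from 0 to 0.0854. A call has 1 to 5 rows; each row is the pose to reach, as a shift and turn from the pose measured when the call began, along the tool's axes at that moment; what a row does not reach only later rows make up. A row lasts 1/10 s, in which the tool goes at most 50 mm and 8.59 degrees, less where a joint would pass 70% of its speed; a pose out of reach is approached as far as the arm can. A call with a gripper value outside its range is refused whole. The fingers move at their own pace and stop on an object; "force" is the grip in N (left out, the last holds). Time passes only in rows, so rows that repeat a pose let the fingers close. It gives the time, the measured TCP pose, the force and the opening at its end, in the units of the state.
- r.get_state(): the state, without advancing time (a new reading comes with each control period).
- vision.grab_frame(name): name is "scene" or "side" or "wrist"; returns a dict with "pixels" (400x640x3 uint8, red, green, blue), "z_map" (400x640 float32, m along the optical axis (not along the pixel's ray), 0 where there is no reading), "camera_matrix" (3x3 intrinsics, pixels), "R" (3x3) and "t" (3): a world point X has camera coordinates R X + t. Camera axes: x right, y down, z forward; pixel columns grow to the right and rows downward; lengths in m; the calibration is good to about 2 mm. A picture is of the moment at which its call begins.
- r.sign_off(): hands the job in, once; it reports no verdict.
The state is a dict: "t": time; "q": joint angles; "qd": joint speeds; "effort": joint torques, N m; "eef_pos": TCP position; "eef_rot": TCP orientation; "force": force on the tool from outside, world axes, zero at the start; "ft_torque": the same for the moment, N m; "gripper_width": finger opening in m.
Only numpy, scipy, OpenCV 4.12 (cv2) and the standard library are available. Lean on these libraries where they do the work, as an engineer would, in place of code of your own. Each camera call takes 0.05 s, during which the arm holds its last target.

## Task

Take the near-card holder off its slightly crooked rod: slide it along to the rod's open end and off, feeling your way so that the rod is never pushed hard sideways. Then stand it upright in the square white tray, set down gently rather than dropped, let go, and leave the lenses and the other things lying about where they are.

Things in the scene. Friction and masses are not known exactly. Their poses are not given: they have to be found in the camera images.
- holder_grip (a point): Where to grip the black plastic card holder (about 110 g): a block-shaped sleeve 48 long (x) x 28 wide (y) x 44 mm high, pinched across y. This point is mid-width, 28 mm above its flat underside, 16 mm below its top, 4 mm nearer the stand than its middle. x runs along the bore to the rod's open end, z up. A thin card leaf 70 mm wide stands 28 mm ahead (+x), to 28 mm above this point.
- holder_base (a point): Middle of the underside of the holder's sleeve, same axes: 28 mm under the grip point and 4 mm ahead of it in x. The through bore, 16 x 16 mm, has its axis 14 mm above the underside. At the start the holder hangs on the rod by the top of the bore, skewed up to 1.8 degrees from it in yaw, with 2 mm play each side of the rod. It can stand on its underside.
- stand: Fixed stand: grey base 130 x 90 x 14 mm, reaching from 85 mm behind the origin to 45 mm ahead (x); post; black clamp housing 114 x 56 x 36 mm round the root of the rod, its front face 20 mm ahead of the origin. Origin on the table under the post, z up. Its +x is only roughly the rod's direction.
- rod_root (a point): Middle of the rod clamp over the stand's post, 110 mm up. A rigid level 12 x 12 mm rod leaves it, open end about 180 mm out. It is out of true, not measured: clamped up to 3.5 degrees and 4 mm off the stand's x, and from 100 mm out bent 5 to 10 degrees left or right. Feel for its line: over 20 N between it and the holder (tight gripping off-centre, pulling askew) strains it. Holder off: holder_base 210 mm out along x.
- tray: Square white plastic tray with grey felt lining, fixed, 130 x 130 mm, 22 mm high, walls 4 mm, floor 4 to 5 mm above the table. Origin under its middle. A round steel dish of similar size stands near it; the two may change places.
- dish: Round steel dish, fixed, rim radius 60 mm, 40 mm high; not for the holder. Origin under its middle.
- pupillometer: Silver pupillometer lying on the table, 110 x 150 x 48 mm, loose. Origin under its middle. Leave alone.
- paddle: Flat green hand paddle, 230 mm long, 84 mm wide at the disc, 5 mm thick, loose. Leave alone.
- lens0: Chrome-ringed concave trial lens, 38 mm across, 6 mm high, loose on the table near or under the rod. Leave alone.
- lens1: Another such lens. Leave alone.
- lens2: Another such lens. Leave alone.
- penlight: Steel penlight 120 mm long, 15 mm thick, loose. Leave alone.

How it is judged:
By the outcome, as a careful person would: the job done as asked, in the order asked, and still so for the second after the job is handed in, with the robot touching nothing.
It also fails if it takes over 72 s, if anything falls off the work surface, if the arm or the gripper's body presses on something with over 40 N, if the wrist force passes 120 N, or if a joint passes its speed limit or range.

## Working session

There is one attempt and no reset: what is moved stays moved. The work goes in short steps, Python scripts to look and compute and a tool call to move; the robot and the scene stay as the last step left them, time stands still between calls to the robot, and variables do not carry over. Pictures are saved under pics/ and viewed, and the job is handed in when it is done.

Besides the shell and the picture viewer there is one more tool, called after "Call:" as a command line: name --argument value ..., lists and objects as JSON in quotes. play_rows: Moves the arm, as the interface text tells. Its arguments: {"type":"object","properties":{"commands":{"type":"array","items":{"type":"object","properties":{"dx":{"type":"number"},"dy":{"type":"number"},"dz":{"type":"number"},"wx":{"type":"number"},"wy":{"type":"number"},"wz":{"type":"number"},"fingers":{"type":"number"}}}},"force":{"type":"number"}},"required":["commands"]}

```bash
ls; mkdir -p pics
cat > h.py <<'E'
import numpy as np, cv2
from station import r, vision
def grab(n,tag):
    f=vision.grab_frame(n); cv2.imwrite(f'pics/{tag}.png',f['pixels'][:,:,::-1]); np.savez(f'/tmp/{tag}.npz',**f); return f
def pts(f):
    K=f['camera_matrix'];z=f['z_map'];v,u=np.mgrid[0:z.shape[0],0:z.shape[1]]
    c=np.stack([(u-K[0,2])/K[0,0]*z,(v-K[1,2])/K[1,1]*z,z],-1)
    w=(c-f['t'])@f['R']; w[z==0]=np.nan; return w
E
python3 - <<'E'
from h import *
for n in ['scene','side','wrist']: 
    f=grab(n,n+'0'); print(n,(-f['R'].T@f['t']).round(3), f['R'][2].round(3))
print(r.get_state())
E
```

```text
pics
scene [ 0.95  -0.155  0.876] [-0.472  0.267 -0.84 ]
side [0.068 0.54  0.905] [ 0.447 -0.451 -0.773]
wrist [0.65  0.071 0.373] [-0.002 -0.282 -0.959]
{'t': 0.15, 'q': array([ 0.80782671, 18.42902483, -4.01730978, 83.16020252,  1.29351067,
       78.5395536 , -3.26080974]), 'qd': array([-0.04703341, -0.14988477,  0.0125703 , -0.24099907, -0.01923449,
        0.04394123, -0.04644714]), 'effort': array([ 4.86840745e-04, -4.94090402e+01, -3.82246608e-01, -3.14684451e+01,
        1.31496685e-02,  8.20941757e-03, -6.77807677e-07]), 'eef_pos': array([ 6.49590928e-01, -1.75442265e-05,  2.30466248e-01]), 'eef_rot': array([[-3.80446204e-05,  9.99998934e-01, -1.45977548e-03],
       [ 9.99999998e-01,  3.79669257e-05, -5.32514260e-05],
       [-5.31959460e-05, -1.45977750e-03, -9.99998933e-01]]), 'force': array([-0.35691229,  0.49751739, -0.17215184]), 'ft_torque': array([-0.01639263,  0.03834651,  0.00831573]), 'gripper_width': 0.08507834349976169}
```

View pics/scene0.png

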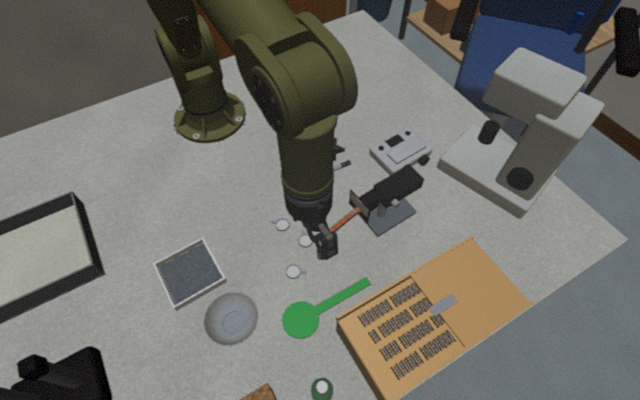

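View pics/side0.png

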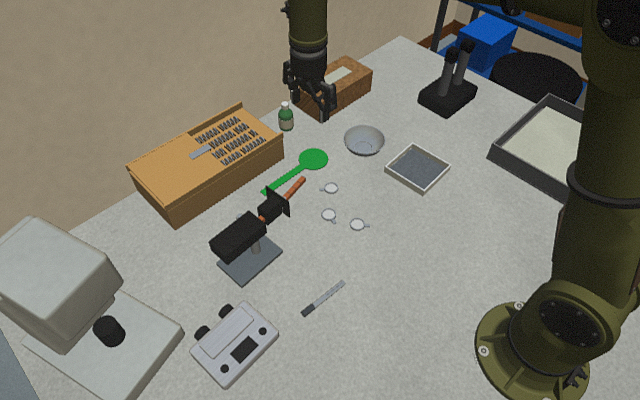

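View pics/wrist0.png

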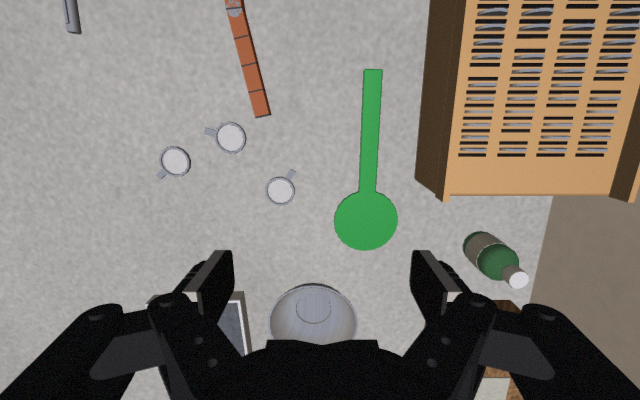

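Scene: rod (orange) at about (345,220), holder and clamp (360–420,170–220), tray (190,272), dish (231,318). The side view shows the rod end at (303,180) and the holder leaf at (280,200).

Run:
```python
from h import *
fs={n:dict(np.load(f'/tmp/{n}0.npz')) for n in ['scene','side','wrist']}
for n,f in fs.items():
    p=pts(f);hsv=cv2.cvtColor(f['pixels'],cv2.COLOR_RGB2HSV)
    m=(hsv[...,0]<12)&(hsv[...,1]>130)&(hsv[...,2]>60)&(p[...,2]>0.08)&(p[...,2]<0.14)
    k,l,s,c=cv2.connectedComponentsWithStats(m.astype(np.uint8))
    for i in range(1,k):
        if s[i,4]>30:
            q=p[l==i];print(n,'rod',s[i],q.min(0).round(3),q.max(0).round(3),np.median(q,0).round(4))
    top=p[...,2]
    # dark blocks
    m=(f['pixels'].max(2)<60)&(top>0.06)&(top<0.17)&(p[...,1]>0.05)&(p[...,0]>.45)
    k,l,s,c=cv2.connectedComponentsWithStats(m.astype(np.uint8))
    for i in range(1,k):
        if s[i,4]>60:
            q=p[l==i];print(n,'dark',s[i],q.min(0).round(3),q.max(0).round(3))
    m=(top>0.015)&(top<0.03)&(f['pixels'].min(2)>120)
    k,l,s,c=cv2.connectedComponentsWithStats(m.astype(np.uint8))
    for i in range(1,k):
        if s[i,4]>60:
            q=p[l==i];print(n,'white',s[i],q.min(0).round(3),q.max(0).round(3))
for n,(x,y,w,h) in {'scene':(310,130,130,110),'side':(190,150,130,150)}.items():
    cv2.imwrite(f'pics/{n}0z.png',cv2.resize(fs[n]['pixels'][y:y+h,x:x+w,::-1],None,fx=5 if n=='scene' else 4,fy=5 if n=='scene' else 4,interpolation=cv2.INTER_CUBIC))
```

```text
scene rod [334 213  20  17  87] [0.581 0.09  0.111] [0.6   0.145 0.12 ] [0.5916 0.114  0.117 ]
scene dark [479 120  21  24 328] [0.546 0.559 0.105] [0.583 0.601 0.154]
scene dark [ 359  165   64   58 1432] [0.544 0.164 0.061] [0.616 0.338 0.154]
scene dark [506 167  28  24 478] [0.685 0.523 0.081] [0.739 0.562 0.15 ]
scene white [   0  206   90   99 5520] [ 0.143 -0.637  0.021] [ 0.341 -0.436  0.03 ]
scene white [153 237  73  72 436] [ 0.407 -0.308  0.015] [ 0.544 -0.173  0.028]
scene white [215 296  40  26 248] [ 0.587 -0.23   0.015] [ 0.662 -0.148  0.03 ]
side rod [284 177  21  22 121] [0.578 0.07  0.107] [0.602 0.141 0.121] [0.5888 0.104  0.1167]
side dark [ 209  186   81   79 2229] [0.542 0.16  0.064] [0.615 0.341 0.155]
side dark [ 93 316  32  31 703] [0.541 0.561 0.101] [0.581 0.6   0.155]
side white [ 502  106   79   78 2912] [ 0.161 -0.726  0.022] [ 0.355 -0.464  0.03 ]
side white [346 129  34  22 286] [ 0.596 -0.254  0.015] [ 0.691 -0.158  0.03 ]
side white [384 142  67  50 324] [ 0.408 -0.311  0.016] [ 0.544 -0.172  0.029]
side white [478 346  11  10  62] [0.059 0.058 0.015
[... 1764 characters left out ...]
081] [0.808 0.114 0.085]
wrist dark [513  63  29   3  87] [0.821 0.111 0.081] [0.846 0.114 0.084]
wrist dark [555  63  30   3  89] [0.858 0.111 0.081] [0.885 0.113 0.084]
wrist dark [597  63  31   3  89] [0.895 0.111 0.081] [0.922 0.114 0.084]
wrist dark [469  77  29   3  85] [0.783 0.1   0.08 ] [0.809 0.102 0.084]
wrist dark [510  77  30   3  86] [0.82  0.1   0.081] [0.846 0.102 0.084]
wrist dark [552  77  30   3  88] [0.858 0.1   0.081] [0.885 0.102 0.084]
wrist dark [594  77  30   3  90] [0.897 0.1   0.081] [0.922 0.102 0.084]
wrist white [ 278  288   73   57 1165] [ 0.589 -0.246  0.015] [ 0.688 -0.158  0.03 ]
wrist white [228 300  20  55 201] [ 0.523 -0.263  0.021] [ 0.543 -0.173  0.024]
```

```bash
ls pics
```

```text
scene0.png
scene0z.png
side0.png
side0z.png
wrist0.png
```

Call:
play_rows --commands '[{"dx": 0.04,"dy": -0.015,"dz": 0},{"dx": 0.08,"dy": -0.03,"dz": 0},{"dx": 0.12,"dy": -0.05,"dz": 0},{"dx": 0.15,"dy": -0.065,"dz": 0},{"dx": 0.15,"dy": -0.065,"dz": 0}]'

```text
$.commands[0]: bad value
```

Run:
```python
from h import *
f=grab('wrist','wrist1'); s=r.get_state(); print(s['eef_pos'],s['force'],s['t'])
```

```text
[ 6.49676921e-01 -7.40182654e-06  2.30625653e-01] [-0.98304797  0.39489634  0.19505013] 0.2
```

View pics/wrist1.png

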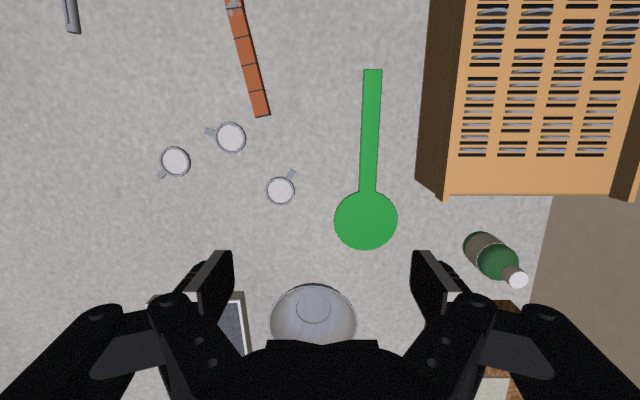

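View pics/side0z.png

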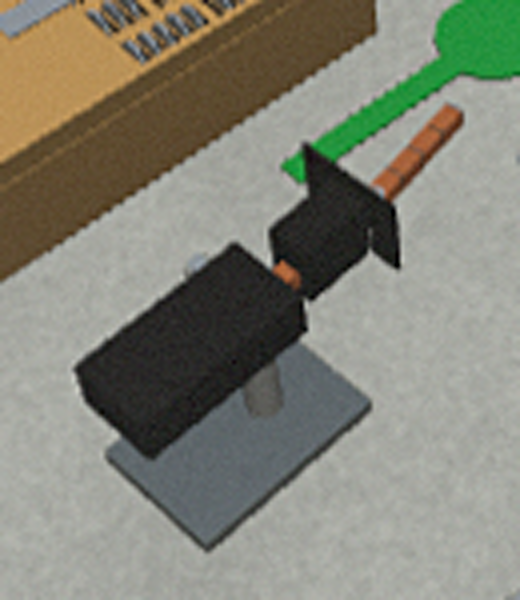

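The move was refused (it seems to want every field), so the wrist view is unchanged. The side close-up shows the holder on the rod, about 15 mm ahead of the clamp, with its leaf on the open-end side.

Call:
play_rows --commands '[{"dx": 0.04,"dy": -0.015,"dz": 0,"wx": 0,"wy": 0,"wz": 0,"fingers": 0.085},{"dx": 0.08,"dy": -0.03,"dz": 0,"wx": 0,"wy": 0,"wz": 0,"fingers": 0.085},{"dx": 0.12,"dy": -0.05,"dz": 0,"wx": 0,"wy": 0,"wz": 0,"fingers": 0.085},{"dx": 0.15,"dy": -0.065,"dz": 0,"wx": 0,"wy": 0,"wz": 0,"fingers": 0.085},{"dx": 0.15,"dy": -0.065,"dz": 0,"wx": 0,"wy": 0,"wz": 0,"fingers": 0.085}]'

```text
t: 0.7
eef_pos: [0.5817, 0.1572, 0.2309]
eef_rot: [[-0.01, 1.0, -0.002], [1.0, 0.01, 0.003], [0.003, -0.002, -1.0]]
force: [0.1, -0.1, 0.4]
gripper_width: 0.0849
```

Run:
```python
from h import *
f=grab('wrist','wrist2'); s=r.get_state(); print(s['eef_pos'],s['force'],s['t'])
```

```text
[0.58326388 0.15346439 0.23080916] [-0.49849412 -0.81168604 -0.40259851] 0.75
```

View pics/wrist2.png

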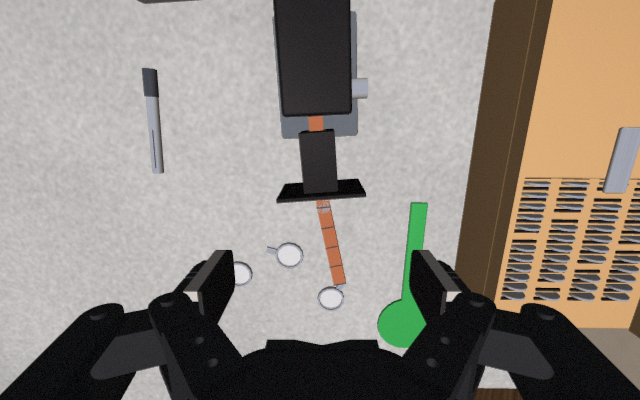

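Wrist view: clamp (312,60), holder sleeve (318,162), leaf (320,190), rod end (338,280). I'll measure the holder axis, clamp face, stand and tray.

```bash
cat > m.py <<'E'
from h import *
import sys
def line(q,name):
    # fit x = a + b*y
    y=q[:,1];x=q[:,0]
    b,a=np.polyfit(y,x,1); print(name,'x@y=.15: %.4f slope dx/dy %.4f ang %.2f'%(a+b*.15,b,np.degrees(np.arctan(b))))
def rows(p,m,name,n=8):
    # centre line by y bins
    q=p[m]; ys=np.linspace(q[:,1].min(),q[:,1].max(),n+1);o=[]
    for a,b in zip(ys[:-1],ys[1:]):
        s=q[(q[:,1]>=a)&(q[:,1]<b)]
        if len(s)>5: 
            lo,hi=np.percentile(s[:,0],[1,99]);o.append(((lo+hi)/2,(a+b)/2,hi-lo,np.median(s[:,2])))
    o=np.array(o);print(name,q.min(0).round(4),q.max(0).round(4));print(o.round(4));return o
E
python3 - <<'E'
from m import *
f=dict(np.load('/tmp/wrist2.npz'));p=pts(f);px=f['pixels'].astype(int)
hsv=cv2.cvtColor(f['pixels'],cv2.COLOR_RGB2HSV);u=np.mgrid[0:400,0:640]
m0=(p[...,0]>.53)&(p[...,0]<.64)&(p[...,1]>.05)&(p[...,1]<.33)
red=(hsv[...,0]<12)&(hsv[...,1]>130)&m0&(p[...,2]>.113)&(p[...,2]<.12)
print(red.sum());o=rows(p,red,'rod',12);
c=o[o[:,1]<.13];line(c,'rod far')
top=m0&(p[...,2]>.134)&(p[...,2]<.142)&~red&(p[...,1]<.215)
o=rows(p,top,'sleeve',8);line(o[1:-1],'sleeve')
cl=m0&(p[...,2]>.124)&(p[...,2]<.131)&(p[...,1]>.215)
o=rows(p,cl,'clamp',8);line(o[1:-1],'clamp')
leaf=m0&(p[...,2]>.142)&(p[...,2]<.16);print('leaf',p[leaf].min(0),p[leaf].max(0))
q=p[leaf];b,a=np.polyfit(q[:,0],q[:,1],1);print('leaf slope',np.degrees(np.arctan(b)),a+b*.58)
base=m0&(p[...,2]>.01)&(p[...,2]<.018);o=rows(p,base,'base',4)
for n in ['scene','side']:
    f=dict(np.load(f'/tmp/{n}0.npz'));p=pts(f)
    m=(p[...,2]>.018)&(p[...,2]<.026)&(p[...,0]>.39)&(p[...,0]<.56)&(p[...,1]>-.33)&(p[...,1]<-.15)
    q=p[m][:,:2].astype(np.float32);print(n,'tray',cv2.minAreaRect(q))
    m=(p[...,2]>.002)&(p[...,2]<.008)&(abs(p[...,0]-.476)<.04)&(abs(p[...,1]+.24)<.04);print('floor',np.median(p[m],0))
E
```

```text
1032
rod [0.5701 0.0689 0.1135] [0.6145 0.2261 0.1195]
[[0.5987 0.0754 0.0119 0.1164]
 [0.5959 0.0885 0.0126 0.1165]
 [0.5938 0.1016 0.0125 0.1165]
 [0.5907 0.1147 0.0123 0.1165]
 [0.5877 0.1278 0.0121 0.1163]
 [0.5857 0.1409 0.0119 0.1164]
 [0.5828 0.154  0.0099 0.116 ]
 [0.5763 0.2195 0.0109 0.1162]]
rod far x@y=.15: 0.5833 slope dx/dy -0.2071 ang -11.70
sleeve [0.5462 0.1633 0.1341] [0.6156 0.215  0.1419]
[[0.5807 0.1666 0.0676 0.1384]
 [0.5806 0.173  0.0276 0.1384]
 [0.5797 0.1795 0.0273 0.1383]
 [0.5793 0.1859 0.0278 0.1382]
 [0.5788 0.1924 0.0269 0.1383]
 [0.5784 0.1988 0.0275 0.1382]
 [0.5776 0.2053 0.0272 0.1383]
 [0.5775 0.2118 0.0273 0.1382]]
sleeve x@y=.15: 0.5824 slope dx/dy -0.0851 ang -4.87
clamp [0.5451 0.2153 0.1241] [0.6048 0.3068 0.1307]
[[0.5707 0.221  0.0393 0.1267]
 [0.577  0.2325 0.0544 0.128 ]
 [0.5768 0.2439 0.0546 0.1281]
 [0.5757 0.2554 0.0543 0.1281]
 [0.5752 0.2668 0.0545 0.1281]
 [0.5747 0.2782 0.0547 0.128 ]
 [0.5742 0.2897 0.0551 0.128 ]
 [0.5733 0.3011 0.0544 0.128 ]]
clamp x@y=.15: 0.5814 slope dx/dy -0.0520 ang -2.98
leaf [0.54630946 0.16016846 0.14204995] [0.61565596 0.16950217 0.15244478]
leaf slope 4.785582330353218 0.16535980607410117
base [0.53   0.1996 0.0102] [0.6231 0.33   0.0176]
[[0.578  0.2159 0.0891 0.0141]
 [0.5758 0.2485 0.0898 0.0136]
 [0.5746 0.2811 0.0891 0.0138]
 [0.6142 0.3137 0.0079 0.0137]]
scene tray ((0.47536227107048035, -0.24076564610004425), (0.13356788456439972, 0.13001969456672668), 2.848212957382202)
floor [ 0.47737501 -0.24120348  0.00581032]
side tray ((0.47600841522216797, -0.2404574751853943), (0.13223092257976532, 0.13716088235378265), 2.4414162635803223)
floor [ 0.47400343 -0.23875826  0.00671695]
```

```bash
cat >> h.py <<'E'
def go(x,y,z,yaw=None):
    """yaw deg: tool y axis = (cos,sin,0), tool down"""
    from scipy.spatial.transform import Rotation as Ro
    s=r.get_state();R=s['eef_rot'];d=R.T@(np.array([x,y,z])-s['eef_pos'])
    print('t',round(s['t'],2),'pos',s['eef_pos'].round(4),'F',s['force'].round(2),'T',s['ft_torque'].round(3),'w',round(s['gripper_width'],4),'yaw',np.degrees(np.arctan2(R[1,1],R[0,1])).round(2))
    if yaw is not None:
        a=np.radians(yaw);Y=np.array([np.cos(a),np.sin(a),0]);Z=np.array([0,0,-1.]);X=np.cross(Y,Z)
        w=Ro.from_matrix(R.T@np.stack([X,Y,Z],1)).as_rotvec(degrees=True)
        print('w',w.round(2))
    print('d',d.round(4))
E
python3 -c "
from h import *
go(.579,.193,.17,4.9)"
```

```text
t 0.75 pos [0.5833 0.1535 0.2308] F [-0.5  -0.81 -0.4 ] T [-0.09  -0.039  0.026] w 0.085 yaw 0.35
w [-0.08 -0.05 -4.55]
d [ 0.0395 -0.0039  0.0609]
```

Call:
play_rows --commands '[{"dx": 0.02,"dy": -0.002,"dz": 0.02,"wx": 0,"wy": 0,"wz": -2.5,"fingers": 0.085},{"dx": 0.0395,"dy": -0.004,"dz": 0.04,"wx": -0.1,"wy": 0,"wz": -4.5,"fingers": 0.085},{"dx": 0.0395,"dy": -0.004,"dz": 0.061,"wx": -0.1,"wy": 0,"wz": -4.5,"fingers": 0.085},{"dx": 0.0395,"dy": -0.004,"dz": 0.061,"wx": -0.1,"wy": 0,"wz": -4.5,"fingers": 0.085},{"dx": 0.0395,"dy": -0.004,"dz": 0.061,"wx": -0.1,"wy": 0,"wz": -4.5,"fingers": 0.085}]'

```text
t: 1.25
eef_pos: [0.5796, 0.1912, 0.1698]
eef_rot: [[-0.082, 0.997, -0.0], [0.997, 0.082, -0.0], [-0.0, -0.0, -1.0]]
force: [0.2, -0.6, 0.7]
gripper_width: 0.0851
```

```bash
python3 -c "
from m import *
go(.579,.193,.105,4.9)
f=grab('wrist','wrist3');p=pts(f)
m0=(p[...,0]>.53)&(p[...,0]<.64)&(p[...,1]>.05)&(p[...,1]<.33)
top=m0&(p[...,2]>.134)&(p[...,2]<.142)&(p[...,1]<.215)
o=rows(p,top,'sleeve',8);line(o[1:-1],'sleeve')
"
```

```text
t 1.25 pos [0.5796 0.1912 0.1698] F [ 0.16 -0.61  0.67] T [-0.012 -0.024  0.065] w 0.0851 yaw 4.71
w [-0.01  0.01 -0.19]
d [ 0.0019 -0.0004  0.0648]
sleeve [0.5461 0.1629 0.134 ] [0.6161 0.215  0.142 ]
[[0.5806 0.1662 0.0678 0.1386]
 [0.591  0.1727 0.048  0.1384]
 [0.5798 0.1792 0.0274 0.1384]
 [0.5794 0.1857 0.0275 0.1383]
 [0.579  0.1922 0.0275 0.1384]
 [0.5785 0.1987 0.0274 0.1383]
 [0.5776 0.2052 0.0276 0.1384]
 [0.5772 0.2117 0.0273 0.1382]]
sleeve x@y=.15: 0.5930 slope dx/dy -0.3122 ang -17.34
```

View pics/wrist3.png

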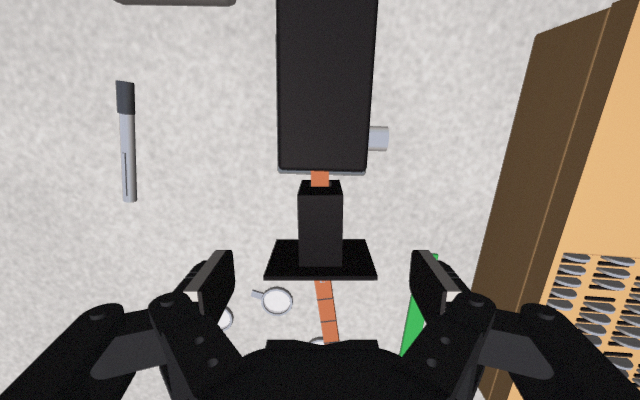

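The gripper is centred over the holder: sleeve (320,225), leaf (320,260), fingers at x 210 and 430. Descending.

Call:
play_rows --commands '[{"dx": 0.002,"dy": -0.0005,"dz": 0.02,"wx": 0,"wy": 0,"wz": -0.2,"fingers": 0.085},{"dx": 0.002,"dy": -0.0005,"dz": 0.04,"wx": 0,"wy": 0,"wz": -0.2,"fingers": 0.085},{"dx": 0.002,"dy": -0.0005,"dz": 0.066,"wx": 0,"wy": 0,"wz": -0.2,"fingers": 0.085},{"dx": 0.002,"dy": -0.0005,"dz": 0.066,"wx": 0,"wy": 0,"wz": -0.2,"fingers": 0.085},{"dx": 0.002,"dy": -0.0005,"dz": 0.066,"wx": 0,"wy": 0,"wz": -0.2,"fingers": 0.06}]' --force 20

```text
t: 1.8
eef_pos: [0.5804, 0.1929, 0.106]
eef_rot: [[-0.084, 0.996, 0.003], [0.996, 0.084, 0.001], [0.0, 0.003, -1.0]]
force: [0.4, 0.5, 0.6]
gripper_width: 0.073
```

```bash
python3 -c "
from h import *
go(.579,.193,.104,4.9)"
```

```text
t 1.8 pos [0.5804 0.1929 0.106 ] F [0.44 0.55 0.55] T [ 0.021 -0.039  0.02 ] w 0.073 yaw 4.84
w [ 0.16 -0.02 -0.06]
d [ 0.0002 -0.0014  0.002 ]
```

Call:
play_rows --commands '[{"dx": 0.0,"dy": -0.0014,"dz": 0.002,"wx": 0.15,"wy": 0,"wz": -0.1,"fingers": 0.05},{"dx": 0.0,"dy": -0.0014,"dz": 0.002,"wx": 0.15,"wy": 0,"wz": -0.1,"fingers": 0.04},{"dx": 0.0,"dy": -0.0014,"dz": 0.002,"wx": 0.15,"wy": 0,"wz": -0.1,"fingers": 0.034},{"dx": 0.0,"dy": -0.0014,"dz": 0.002,"wx": 0.15,"wy": 0,"wz": -0.1,"fingers": 0.033}]' --force 20

```text
t: 2.2
eef_pos: [0.5794, 0.1929, 0.1047]
eef_rot: [[-0.086, 0.996, 0.001], [0.996, 0.086, 0.001], [0.001, 0.001, -1.0]]
force: [-0.9, 0.1, -0.9]
gripper_width: 0.0331
```

```bash
python3 -c "
from h import *
grab('wrist','wrist4')
go(.579,.193,.104,4.9)"
```

```text
t 2.25 pos [0.5792 0.1929 0.1045] F [ 0.7  -0.16 -0.11] T [0.002 0.01  0.006] w 0.0329 yaw 4.94
w [ 0.05 -0.03  0.04]
d [ 0.0002 -0.0002  0.0005]
```

View pics/wrist4.png

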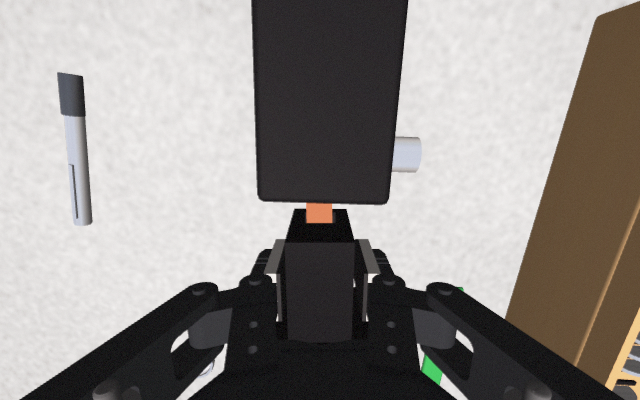

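Pads straddle the sleeve with equal gaps (277 left, 370 right). The rod is visible at (319,212), centred on the sleeve's rear edge. Closing gently.

Call:
play_rows --commands '[{"dx": 0.0,"dy": 0,"dz": 0,"wx": 0,"wy": 0,"wz": 0,"fingers": 0.03},{"dx": 0.0,"dy": 0,"dz": 0,"wx": 0,"wy": 0,"wz": 0,"fingers": 0.028},{"dx": 0.0,"dy": 0,"dz": 0,"wx": 0,"wy": 0,"wz": 0,"fingers": 0.026},{"dx": 0.0,"dy": 0,"dz": 0,"wx": 0,"wy": 0,"wz": 0,"fingers": 0.026}]' --force 20

```text
t: 2.65
eef_pos: [0.5792, 0.193, 0.1046]
eef_rot: [[-0.086, 0.996, 0.001], [0.996, 0.086, 0.001], [0.001, 0.001, -1.0]]
force: [-1.3, -0.3, 1.2]
gripper_width: 0.0277
```

```bash
python3 -c "
from h import *
go(.579,.193,.104,4.9)"
```

```text
t 2.65 pos [0.5792 0.193  0.1046] F [-1.25 -0.31  1.25] T [ 0.004  0.146 -0.037] w 0.0277 yaw 4.94
w [ 0.05 -0.04  0.04]
d [ 0.     -0.0002  0.0006]
```

Call:
play_rows --commands '[{"dx": 0.0,"dy": 0,"dz": -0.001,"wx": 0,"wy": 0,"wz": 0,"fingers": 0.026},{"dx": 0.0,"dy": 0,"dz": -0.002,"wx": 0,"wy": 0,"wz": 0,"fingers": 0.026},{"dx": 0.0,"dy": 0,"dz": -0.002,"wx": 0,"wy": 0,"wz": 0,"fingers": 0.026},{"dx": 0.0,"dy": 0,"dz": -0.002,"wx": 0,"wy": 0,"wz": 0,"fingers": 0.026}]' --force 20

```text
t: 3.05
eef_pos: [0.5792, 0.1929, 0.1065]
eef_rot: [[-0.086, 0.996, 0.001], [0.996, 0.086, 0.001], [0.001, 0.001, -1.0]]
force: [0.5, 0.3, -1.4]
gripper_width: 0.0277
```

```bash
python3 -c "
from m import *
f=grab('wrist','wrist5');p=pts(f)
go(.579,.193,.104,4.9)
m0=(p[...,0]>.53)&(p[...,0]<.64)&(p[...,1]>.17)&(p[...,1]<.224)
hsv=cv2.cvtColor(f['pixels'],cv2.COLOR_RGB2HSV)
red=(hsv[...,0]<20)&(hsv[...,1]>80)&m0&(p[...,2]>.11)&(p[...,2]<.125)
print(red.sum());rows(p,red,'rod',3)
top=m0&(p[...,2]>.134)&(p[...,2]<.144)&(abs(p[...,0]-.579)<.02);rows(p,top,'sleeve',6)
for n in ['side','scene']: grab(n,n+'5')
"
```

```text
t 3.1 pos [0.5791 0.1929 0.1064] F [-0.59  0.68 -0.99] T [ 0.006 -0.017  0.018] w 0.0281 yaw 4.94
w [ 0.03 -0.03  0.04]
d [ 0.0001 -0.0001  0.0024]
545
rod [0.5649 0.2123 0.1103] [0.5905 0.224  0.1248]
[[0.5768 0.2142 0.0217 0.1164]
 [0.5763 0.2181 0.0114 0.1163]
 [0.576  0.222  0.0113 0.1163]]
sleeve [0.559 0.17  0.134] [0.5989 0.2161 0.144 ]
[[0.5812 0.1738 0.0276 0.1402]
 [0.5804 0.1815 0.0279 0.1402]
 [0.58   0.1892 0.0281 0.1402]
 [0.579  0.1969 0.0289 0.1402]
 [0.579  0.2046 0.0389 0.1402]
 [0.578  0.2123 0.0275 0.1399]]
```

Lifted 2 mm and hanging free: Fz is about -1.1 N, which is just the holder's weight. Next, a path along the bent rod.

```bash
cat > path.py <<'E'
import numpy as np
YB=.147
def rod(y): return .5762+.107*(.219-y) if y>YB else .5762+.107*(.219-YB)+.207*(YB-y)
def pose(ym,off=0):
    """holder mid y -> TCP x,y,yaw. fit line to rod over the covered span"""
    ys=np.linspace(ym-.024,ym+.024,49); ys=ys[ys>.0685] if (ys>.0685).sum()>5 else np.linspace(.0685,.09,9)
    xs=np.array([rod(y) for y in ys])
    b=(xs[-1]-xs[0])/(ys[-1]-ys[0]); res=xs-b*ys; a=(res.max()+res.min())/2
    yg=ym+.004*np.cos(np.arctan(b)); return a+b*yg+off,yg,-np.degrees(np.arctan(b)),(res.max()-res.min())/2
E
cat > nxt.py <<'E'
from h import *; from path import *; import sys
from scipy.spatial.transform import Rotation as Ro
off=float(sys.argv[2]) if len(sys.argv)>2 else 0.
z=float(sys.argv[3]) if len(sys.argv)>3 else .1065
go(.579,.193,.104)
s=r.get_state();R=s['eef_rot']
for ym in map(float,sys.argv[1].split(',')):
    x,y,yaw,e=pose(ym,off);d=R.T@(np.array([x,y,z])-s['eef_pos'])
    a=np.radians(yaw);Y=np.array([np.cos(a),np.sin(a),0]);Z=np.array([0,0,-1.])
    w=Ro.from_matrix(R.T@np.stack([np.cross(Y,Z),Y,Z],1)).as_rotvec(degrees=True)
    print(ym,'d',d.round(4),'w',w.round(2),'yaw',round(yaw,2),'x,y',round(x,4),round(y,4),'e',round(e,4))
E
python3 nxt.py .188,.184,.18,.176,.174
```

```text
t 3.2 pos [0.5792 0.193  0.1065] F [-0.73  0.19 -1.16] T [ 0.014  0.025 -0.04 ] w 0.0278 yaw 4.95
d [ 0.0001 -0.0001  0.0025]
0.188 d [-0.001  -0.0001 -0.    ] w [ 0.04 -0.03 -1.16] yaw 6.11 x,y 0.5791 0.192 e 0.0
0.184 d [-0.005  -0.0001 -0.    ] w [ 0.04 -0.03 -1.16] yaw 6.11 x,y 0.5795 0.188 e 0.0
0.18 d [-0.009   0.     -0.0001] w [ 0.04 -0.03 -1.16] yaw 6.11 x,y 0.5799 0.184 e 0.0
0.176 d [-0.013   0.0001 -0.0001] w [ 0.04 -0.03 -1.16] yaw 6.11 x,y 0.5804 0.18 e 0.0
0.174 d [-0.015   0.0001 -0.0001] w [ 0.04 -0.03 -1.16] yaw 6.11 x,y 0.5806 0.178 e 0.0
```

View pics/wrist5.png

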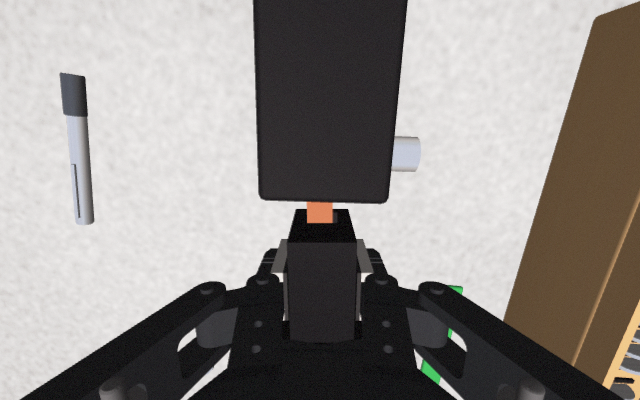

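The sleeve is gripped centrally at (321,270), with the rod entering at (320,212). Rotating slightly and sliding 9 mm.

Call:
play_rows --commands '[{"dx": -0.001,"dy": 0,"dz": 0,"wx": 0,"wy": 0,"wz": -0.6,"fingers": 0.026},{"dx": -0.003,"dy": 0,"dz": 0,"wx": 0,"wy": 0,"wz": -1.1,"fingers": 0.026},{"dx": -0.006,"dy": 0,"dz": 0,"wx": 0,"wy": 0,"wz": -1.1,"fingers": 0.026},{"dx": -0.009,"dy": 0,"dz": 0,"wx": 0,"wy": 0,"wz": -1.1,"fingers": 0.026},{"dx": -0.009,"dy": 0,"dz": 0,"wx": 0,"wy": 0,"wz": -1.1,"fingers": 0.026}]' --force 20

```text
t: 3.7
eef_pos: [0.5802, 0.183, 0.1064]
eef_rot: [[-0.104, 0.995, 0.001], [0.995, 0.104, 0.0], [0.0, 0.001, -1.0]]
force: [0.2, -0.6, -0.7]
gripper_width: 0.0279
```

```bash
python3 nxt.py .177,.174,.171,.168,.165; python3 -c "
from h import *
for i in range(3):
  f=grab('wrist','wrist6'); s=r.get_state();print(s['force'].round(2),s['ft_torque'].round(3))
c=f['pixels'][150:320,230:410,::-1];cv2.imwrite('pics/wrist6z.png',cv2.resize(c,None,fx=3.5,fy=3.5,interpolation=2))"
```

```text
t 3.7 pos [0.5802 0.183  0.1064] F [ 0.18 -0.59 -0.74] T [0.002 0.022 0.006] w 0.0279 yaw 5.98
d [ 0.0101 -0.0001  0.0024]
0.177 d [-0.002  -0.0001 -0.0001] w [ 0.04 -0.01 -0.13] yaw 6.11 x,y 0.5803 0.181 e 0.0
0.174 d [-0.005  -0.0001 -0.0001] w [ 0.04 -0.01 -0.13] yaw 6.11 x,y 0.5806 0.178 e 0.0
0.171 d [-0.008  -0.0001 -0.0001] w [ 0.04 -0.01 -0.13] yaw 6.11 x,y 0.5809 0.175 e 0.0
0.168 d [-0.011  -0.0001 -0.0001] w [ 0.04 -0.01 -0.48] yaw 6.46 x,y 0.5812 0.172 e 0.0001
0.165 d [-0.014  -0.0001 -0.0001] w [ 0.04 -0.01 -0.84] yaw 6.81 x,y 0.5815 0.169 e 0.0003
[-0.2   0.69 -1.19] [-0.018  0.015 -0.035]
[-0.11  0.72 -0.86] [0.063 0.047 0.007]
[-0.36  0.09 -0.87] [-0.043  0.008  0.008]
```

View pics/wrist6z.png

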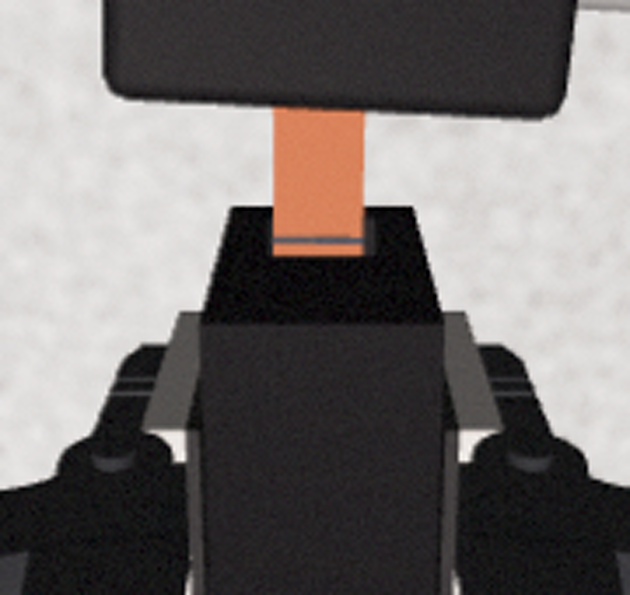

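Close-up: the rod runs parallel to the tool axis (column 319) against a sleeve centre of about 323, so the holder sits about 0.5 mm off-centre and the yaw is right. Forces are at noise level. Continuing with a small correction.

Call:
play_rows --commands '[{"dx": -0.002,"dy": -0.0003,"dz": 0,"wx": 0,"wy": 0,"wz": -0.1,"fingers": 0.026},{"dx": -0.005,"dy": -0.0003,"dz": 0,"wx": 0,"wy": 0,"wz": -0.1,"fingers": 0.026},{"dx": -0.008,"dy": -0.0003,"dz": 0,"wx": 0,"wy": 0,"wz": -0.1,"fingers": 0.026},{"dx": -0.011,"dy": -0.0003,"dz": 0,"wx": 0,"wy": 0,"wz": -0.5,"fingers": 0.026},{"dx": -0.011,"dy": -0.0003,"dz": 0,"wx": 0,"wy": 0,"wz": -0.5,"fingers": 0.026}]' --force 20

```text
t: 4.35
eef_pos: [0.581, 0.1721, 0.1065]
eef_rot: [[-0.113, 0.994, 0.001], [0.994, 0.113, 0.0], [0.0, 0.001, -1.0]]
force: [0.3, 0.4, -1.6]
gripper_width: 0.0275
```

```bash
cat > look.py <<'E'
from h import *; import sys
n=sys.argv[1]
F=[];T=[]
for i in range(3):
  f=grab('wrist',n); s=r.get_state();F.append(s['force']);T.append(s['ft_torque'])
print('meanF',np.mean(F,0).round(2),'T',np.mean(T,0).round(3))
c=f['pixels'][150:320,230:410,::-1];cv2.imwrite(f'pics/{n}z.png',cv2.resize(c,None,fx=3.5,fy=3.5,interpolation=2))
E
python3 look.py wrist7; python3 nxt.py .165,.162,.159,.156,.153 -0.0003
```

```text
meanF [ 0.11  0.03 -0.88] T [-0.026 -0.01  -0.005]
t 4.5 pos [0.5808 0.1731 0.1065] F [ 0.23  0.1  -1.49] T [-0.015  0.028 -0.013] w 0.0275 yaw 6.53
d [0.02   0.0005 0.0025]
0.165 d [-0.0041 -0.      0.    ] w [ 0.04 -0.05 -0.28] yaw 6.81 x,y 0.5812 0.169 e 0.0003
0.162 d [-0.0071 -0.      0.    ] w [ 0.04 -0.05 -0.63] yaw 7.17 x,y 0.5816 0.166 e 0.0004
0.159 d [-0.0102 -0.      0.    ] w [ 0.04 -0.05 -0.99] yaw 7.52 x,y 0.5819 0.163 e 0.0005
0.156 d [-0.0132  0.      0.    ] w [ 0.04 -0.05 -1.34] yaw 7.87 x,y 0.5823 0.16 e 0.0005
0.153 d [-0.0162  0.0001  0.    ] w [ 0.04 -0.05 -1.69] yaw 8.22 x,y 0.5827 0.157 e 0.0006
```

View pics/wrist7z.png

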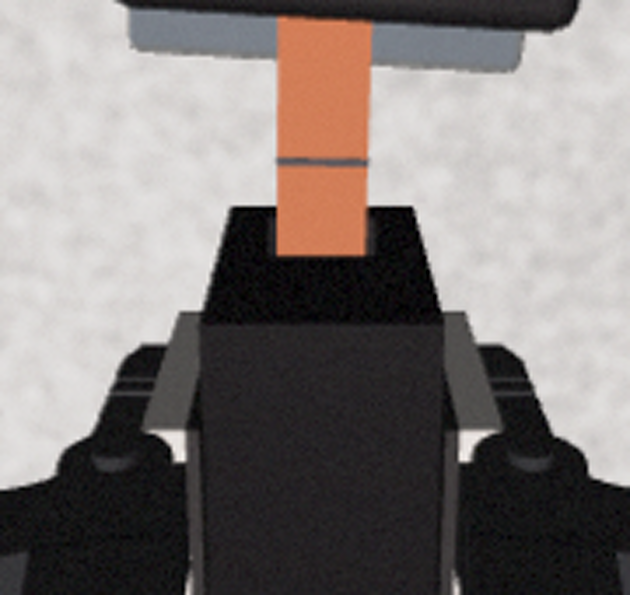

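Rod at column 322, centred on the sleeve. Continuing into the bend.

Call:
play_rows --commands '[{"dx": -0.004,"dy": 0,"dz": 0,"wx": 0,"wy": 0,"wz": -0.3,"fingers": 0.026},{"dx": -0.007,"dy": 0,"dz": 0,"wx": 0,"wy": 0,"wz": -0.6,"fingers": 0.026},{"dx": -0.01,"dy": 0,"dz": 0,"wx": 0,"wy": 0,"wz": -1.0,"fingers": 0.026},{"dx": -0.013,"dy": 0,"dz": 0,"wx": 0,"wy": 0,"wz": -1.3,"fingers": 0.026},{"dx": -0.013,"dy": 0,"dz": 0,"wx": 0,"wy": 0,"wz": -1.3,"fingers": 0.026}]' --force 20

```text
t: 5.0
eef_pos: [0.5824, 0.1593, 0.1065]
eef_rot: [[-0.135, 0.991, 0.001], [0.991, 0.135, 0.001], [0.001, 0.001, -1.0]]
force: [-0.6, -0.1, -0.8]
gripper_width: 0.0274
```

```bash
python3 look.py wrist8; python3 nxt.py .153,.15,.147,.144,.141 -0.0003;python3 -c "
from h import *
f=grab('scene','scene8');c=f['pixels'][150:260,300:430,::-1];cv2.imwrite('pics/scene8z.png',cv2.resize(c,None,fx=5,fy=5,interpolation=2))"
```

```text
meanF [ 0.16  0.03 -1.22] T [-0.009 -0.004  0.   ]
t 5.15 pos [0.5823 0.1603 0.1065] F [-0.6   0.27 -2.08] T [-0.021  0.036 -0.012] w 0.0281 yaw 7.83
d [0.0329 0.0012 0.0026]
0.153 d [-0.0033 -0.      0.    ] w [ 0.05 -0.06 -0.39] yaw 8.22 x,y 0.5827 0.157 e 0.0006
0.15 d [-0.0064  0.      0.    ] w [ 0.05 -0.06 -0.74] yaw 8.57 x,y 0.5831 0.154 e 0.0006
0.147 d [-0.0094  0.      0.    ] w [ 0.05 -0.06 -1.09] yaw 8.92 x,y 0.5836 0.151 e 0.0006
0.144 d [-0.0124  0.0001  0.    ] w [ 0.05 -0.06 -1.44] yaw 9.27 x,y 0.584 0.1479 e 0.0006
0.141 d [-0.0155  0.0001  0.    ] w [ 0.05 -0.06 -1.79] yaw 9.62 x,y 0.5845 0.1449 e 0.0006
```

View pics/wrist8z.png

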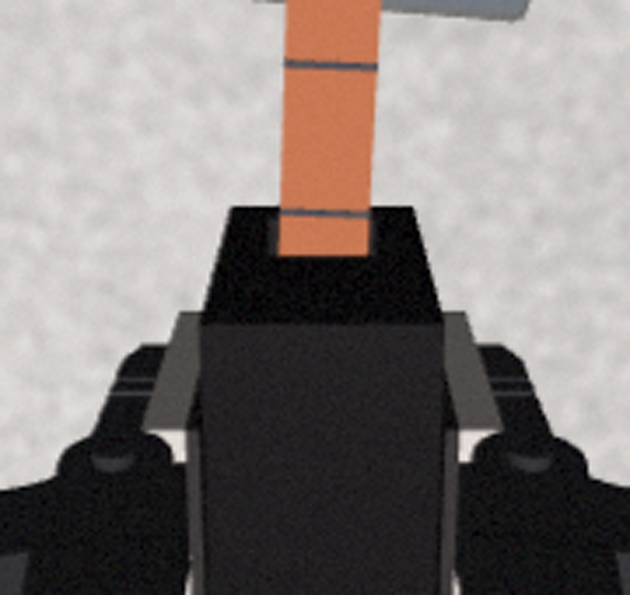

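View pics/scene8z.png

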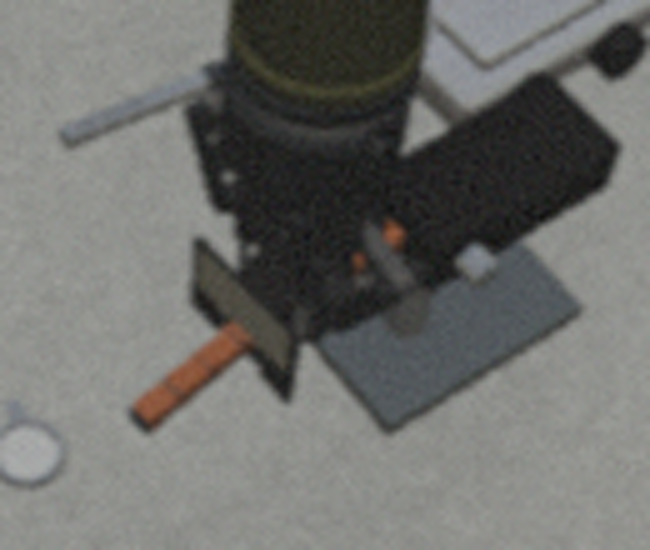

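The rod sits at column 324 at the bore mouth, still well centred with no side force. The scene view shows the rod passing through the leaf normally.

Call:
play_rows --commands '[{"dx": -0.0035,"dy": 0,"dz": 0,"wx": 0,"wy": 0,"wz": -0.4,"fingers": 0.026},{"dx": -0.0065,"dy": 0,"dz": 0,"wx": 0,"wy": 0,"wz": -0.7,"fingers": 0.026},{"dx": -0.0095,"dy": 0,"dz": 0,"wx": 0,"wy": 0,"wz": -1.1,"fingers": 0.026},{"dx": -0.0125,"dy": 0,"dz": 0,"wx": 0,"wy": 0,"wz": -1.4,"fingers": 0.026},{"dx": -0.0125,"dy": 0,"dz": 0,"wx": 0,"wy": 0,"wz": -1.4,"fingers": 0.026}]' --force 20

```text
t: 5.7
eef_pos: [0.5841, 0.1471, 0.1065]
eef_rot: [[-0.16, 0.987, 0.001], [0.987, 0.16, 0.001], [0.001, 0.001, -1.0]]
force: [-0.3, 0.4, -1.3]
gripper_width: 0.0279
```

```bash
python3 look.py wrist9; python3 nxt.py .141,.138,.135,.132,.129 -0.0003
```

```text
meanF [-0.39 -0.17 -0.93] T [ 0.006  0.016 -0.012]
t 5.85 pos [0.5839 0.1481 0.1065] F [-0.84 -0.13 -1.79] T [-0.001  0.04   0.022] w 0.0278 yaw 9.24
d [0.0451 0.0024 0.0026]
0.141 d [-0.0032  0.0001  0.    ] w [ 0.04 -0.07 -0.38] yaw 9.62 x,y 0.5845 0.1449 e 0.0006
0.138 d [-0.0062  0.0001 -0.    ] w [ 0.04 -0.07 -0.73] yaw 9.97 x,y 0.585 0.1419 e 0.0005
0.135 d [-0.0093  0.0001 -0.    ] w [ 0.05 -0.07 -1.07] yaw 10.31 x,y 0.5855 0.1389 e 0.0004
0.132 d [-0.0123  0.0002 -0.    ] w [ 0.05 -0.07 -1.42] yaw 10.66 x,y 0.5861 0.1359 e 0.0004
0.129 d [-0.0154  0.0002 -0.    ] w [ 0.05 -0.07 -1.77] yaw 11.01 x,y 0.5866 0.1329 e 0.0003
```

View pics/wrist9z.png

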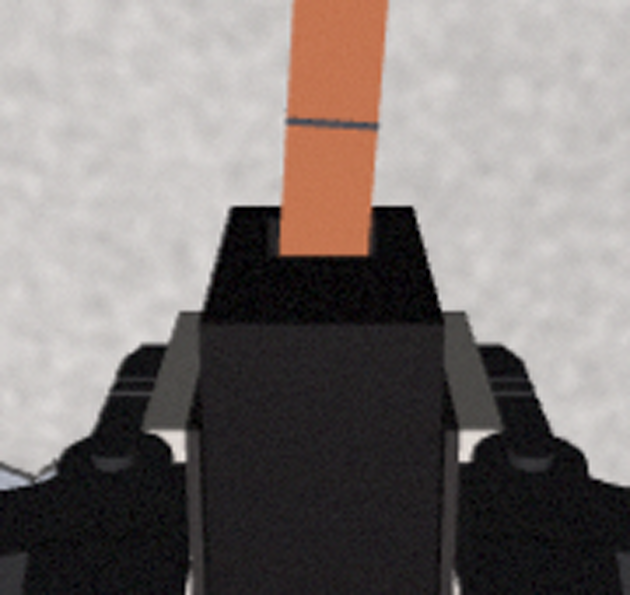

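Rod at column 325, still inside the bore with clearance on both sides. Continuing.

Call:
play_rows --commands '[{"dx": -0.003,"dy": 0.0001,"dz": 0,"wx": 0,"wy": 0,"wz": -0.4,"fingers": 0.026},{"dx": -0.006,"dy": 0.0001,"dz": 0,"wx": 0,"wy": 0,"wz": -0.7,"fingers": 0.026},{"dx": -0.009,"dy": 0.0001,"dz": 0,"wx": 0,"wy": 0,"wz": -1.1,"fingers": 0.026},{"dx": -0.0125,"dy": 0.0002,"dz": 0,"wx": 0,"wy": 0,"wz": -1.4,"fingers": 0.026},{"dx": -0.0125,"dy": 0.0002,"dz": 0,"wx": 0,"wy": 0,"wz": -1.4,"fingers": 0.026}]' --force 20

```text
t: 6.35
eef_pos: [0.5863, 0.1348, 0.1065]
eef_rot: [[-0.184, 0.983, 0.001], [0.983, 0.184, 0.001], [0.001, 0.001, -1.0]]
force: [-0.4, 0.2, -0.5]
gripper_width: 0.0278
```

```bash
python3 look.py wrist10; python3 nxt.py .129,.126,.123,.12,.117 -0.0003;python3 -c "
from h import *
f=grab('scene','scene10');c=f['pixels'][150:260,300:430,::-1];cv2.imwrite('pics/scene10z.png',cv2.resize(c,None,fx=5,fy=5,interpolation=2))
f=grab('side','side10')
p=pts(f);hsv=cv2.cvtColor(f['pixels'],cv2.COLOR_RGB2HSV)
from m import rows
rows(p,(hsv[...,0]<12)&(hsv[...,1]>130)&(p[...,2]>.1)&(p[...,2]<.12)&(abs(p[...,0]-.59)<.03),'rod',6)"
```

```text
meanF [-0.34  0.31 -1.02] T [-0.004  0.024  0.051]
t 6.5 pos [0.5861 0.1358 0.1065] F [ 0.08  0.21 -0.87] T [-0.037  0.037  0.078] w 0.0277 yaw 10.64
d [0.0575 0.0036 0.0026]
0.129 d [-0.003  -0.0001 -0.    ] w [ 0.05 -0.08 -0.37] yaw 11.01 x,y 0.5866 0.1329 e 0.0003
0.126 d [-0.006  -0.0001 -0.    ] w [ 0.05 -0.08 -0.71] yaw 11.35 x,y 0.5872 0.1299 e 0.0001
0.123 d [-0.0091 -0.     -0.    ] w [ 0.05 -0.08 -1.05] yaw 11.7 x,y 0.5878 0.1269 e 0.0
0.12 d [-0.0121  0.     -0.    ] w [ 0.05 -0.08 -1.05] yaw 11.7 x,y 0.5884 0.1239 e 0.0
0.117 d [-0.0152  0.0001 -0.    ] w [ 0.05 -0.08 -1.05] yaw 11.7 x,y 0.589 0.1209 e 0.0
rod [0.5688 0.1545 0.104 ] [0.5877 0.2211 0.1199]
[[0.5806 0.16   0.0129 0.117 ]
 [0.5786 0.1711 0.0105 0.1174]
 [0.5778 0.1822 0.0096 0.117 ]
 [0.5759 0.1933 0.0098 0.1168]
 [0.5755 0.2045 0.0099 0.116 ]
 [0.5736 0.2156 0.0097 0.1173]]
```

View pics/wrist10z.png

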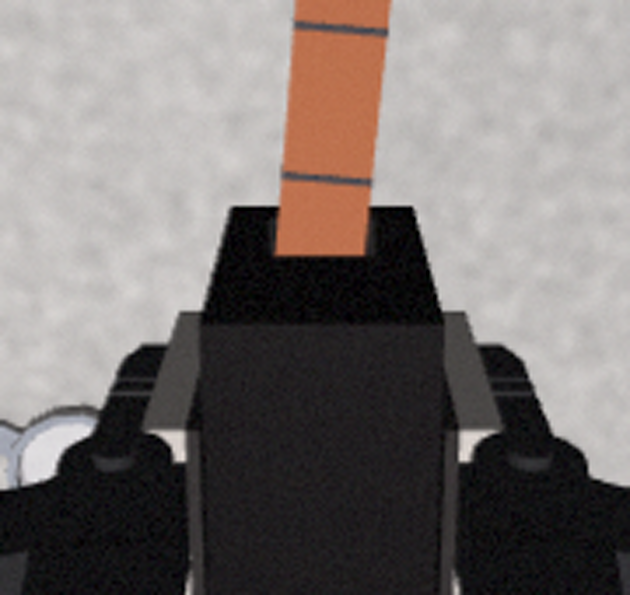

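View pics/scene10z.png

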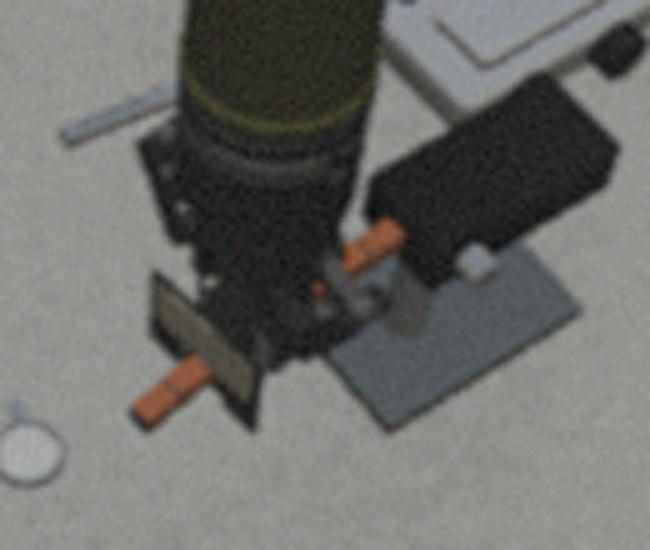

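The rear of the rod is now slightly left (321 against 323) and there is a small +z torque of about 0.05 N m. That suggests I should lead with the yaw a little more. Adding 0.5°.

Call:
play_rows --commands '[{"dx": -0.001,"dy": 0,"dz": 0,"wx": 0,"wy": 0,"wz": -0.5,"fingers": 0.026},{"dx": -0.003,"dy": 0,"dz": 0,"wx": 0,"wy": 0,"wz": -0.8,"fingers": 0.026},{"dx": -0.006,"dy": 0,"dz": 0,"wx": 0,"wy": 0,"wz": -1.1,"fingers": 0.026},{"dx": -0.006,"dy": 0,"dz": 0,"wx": 0,"wy": 0,"wz": -1.1,"fingers": 0.026}]' --force 20

```text
t: 7.0
eef_pos: [0.5874, 0.1293, 0.1065]
eef_rot: [[-0.203, 0.979, 0.001], [0.979, 0.203, 0.001], [0.001, 0.001, -1.0]]
force: [0.2, -0.5, 0.1]
gripper_width: 0.0278
```

```bash
python3 look.py wrist11; python3 nxt.py .123,.12,.117,.114,.111 -0.0003
```

```text
meanF [ 0.35  0.27 -1.21] T [0.008 0.034 0.017]
t 7.15 pos [0.5872 0.1301 0.1065] F [ 0.46  0.43 -1.89] T [-0.023  0.04   0.011] w 0.0279 yaw 11.75
d [0.0633 0.0048 0.0026]
0.123 d [-0.0032 -0.0001 -0.    ] w [ 0.05 -0.08  0.05] yaw 11.7 x,y 0.5878 0.1269 e 0.0
0.12 d [-0.0063 -0.0001 -0.    ] w [ 0.05 -0.08  0.05] yaw 11.7 x,y 0.5884 0.1239 e 0.0
0.117 d [-0.0093 -0.0001 -0.    ] w [ 0.05 -0.08  0.05] yaw 11.7 x,y 0.589 0.1209 e 0.0
0.114 d [-0.0124 -0.0001 -0.    ] w [ 0.05 -0.08  0.05] yaw 11.7 x,y 0.5896 0.1179 e 0.0
0.111 d [-0.0155 -0.0001 -0.    ] w [ 0.05 -0.08  0.05] yaw 11.7 x,y 0.5902 0.1149 e 0.0
```

View pics/wrist11z.png

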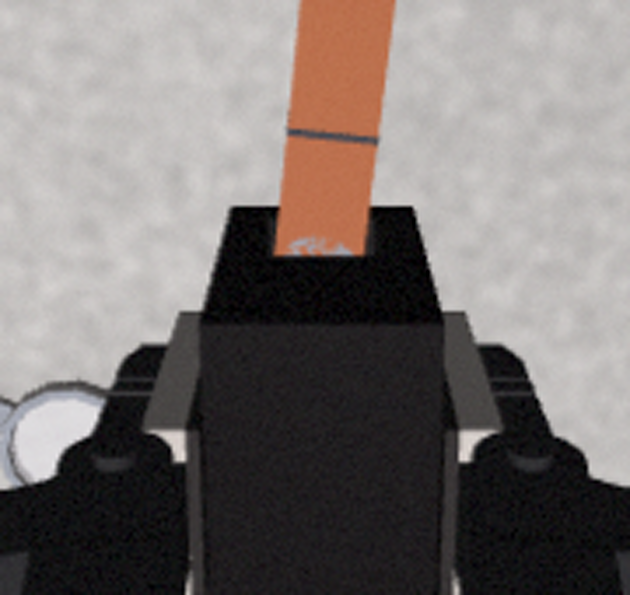

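Torque is back to noise, and the bend's scratch mark is just emerging at the bore's rear (320,248). Continuing straight along the far segment.

Call:
play_rows --commands '[{"dx": -0.003,"dy": -0.0001,"dz": 0,"wx": 0,"wy": 0,"wz": 0,"fingers": 0.026},{"dx": -0.006,"dy": -0.0001,"dz": 0,"wx": 0,"wy": 0,"wz": 0,"fingers": 0.026},{"dx": -0.009,"dy": -0.0001,"dz": 0,"wx": 0,"wy": 0,"wz": 0,"fingers": 0.026},{"dx": -0.012,"dy": -0.0001,"dz": 0,"wx": 0,"wy": 0,"wz": 0,"fingers": 0.026},{"dx": -0.012,"dy": -0.0001,"dz": 0,"wx": 0,"wy": 0,"wz": 0,"fingers": 0.026}]' --force 20

```text
t: 7.65
eef_pos: [0.5897, 0.1174, 0.1065]
eef_rot: [[-0.202, 0.979, 0.001], [0.979, 0.202, 0.001], [0.001, 0.001, -1.0]]
force: [0.6, 0.1, -1.4]
gripper_width: 0.0278
```

```bash
python3 look.py wrist12; python3 nxt.py .111,.108,.105,.102,.099 -0.0003
```

```text
meanF [-0.36 -0.02 -0.45] T [ 0.031 -0.008  0.002]
t 7.8 pos [0.5895 0.1184 0.1065] F [-0.49  0.95 -0.3 ] T [ 0.013 -0.049  0.016] w 0.0278 yaw 11.74
d [0.0752 0.0049 0.0026]
0.111 d [-0.0035 -0.     -0.    ] w [ 0.05 -0.09  0.05] yaw 11.7 x,y 0.5902 0.1149 e 0.0
0.108 d [-0.0066 -0.     -0.    ] w [ 0.05 -0.09  0.05] yaw 11.7 x,y 0.5909 0.1119 e 0.0
0.105 d [-0.0096 -0.     -0.    ] w [ 0.05 -0.09  0.05] yaw 11.7 x,y 0.5915 0.1089 e 0.0
0.102 d [-0.0127 -0.     -0.    ] w [ 0.05 -0.09  0.05] yaw 11.7 x,y 0.5921 0.1059 e 0.0
0.099 d [-0.0158 -0.     -0.    ] w [ 0.05 -0.09  0.05] yaw 11.7 x,y 0.5927 0.1029 e 0.0
```

View pics/wrist12z.png

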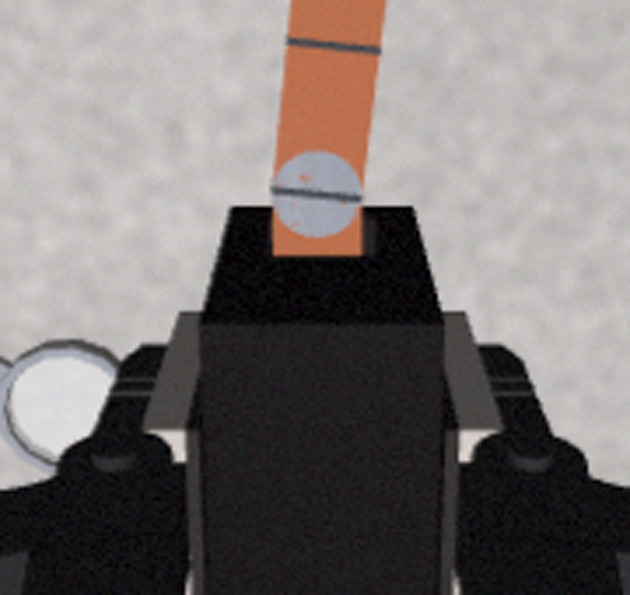

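The bend joint is out at (316,195) and the far segment looks parallel to the tool axis. The rod is at 316 against 323, so the holder is about 0.9 mm too far right. Correcting dy by -0.7 mm.

Call:
play_rows --commands '[{"dx": -0.001,"dy": -0.0004,"dz": 0,"wx": 0,"wy": 0,"wz": 0,"fingers": 0.026},{"dx": -0.004,"dy": -0.0007,"dz": 0,"wx": 0,"wy": 0,"wz": 0,"fingers": 0.026},{"dx": -0.008,"dy": -0.0007,"dz": 0,"wx": 0,"wy": 0,"wz": 0,"fingers": 0.026},{"dx": -0.012,"dy": -0.0007,"dz": 0,"wx": 0,"wy": 0,"wz": 0,"fingers": 0.026},{"dx": -0.012,"dy": -0.0007,"dz": 0,"wx": 0,"wy": 0,"wz": 0,"fingers": 0.026}]' --force 20

```text
t: 8.3
eef_pos: [0.5916, 0.1053, 0.1064]
eef_rot: [[-0.202, 0.979, 0.001], [0.979, 0.202, 0.001], [0.001, 0.001, -1.0]]
force: [-0.1, 0.4, -1.7]
gripper_width: 0.0277
```

```bash
python3 look.py wrist13; python3 nxt.py .099,.096 -0.001
```

```text
meanF [ 0.19  0.05 -1.12] T [-0.003  0.007  0.002]
t 8.45 pos [0.5913 0.1066 0.1065] F [-0.1  -0.24 -1.46] T [-0.044  0.051  0.002] w 0.028 yaw 11.74
d [0.0871 0.0056 0.0026]
0.099 d [-0.0037  0.     -0.    ] w [ 0.05 -0.1   0.05] yaw 11.7 x,y 0.592 0.1029 e 0.0
0.096 d [-0.0068  0.     -0.    ] w [ 0.05 -0.1   0.05] yaw 11.7 x,y 0.5927 0.0999 e 0.0
```

View pics/wrist13z.png

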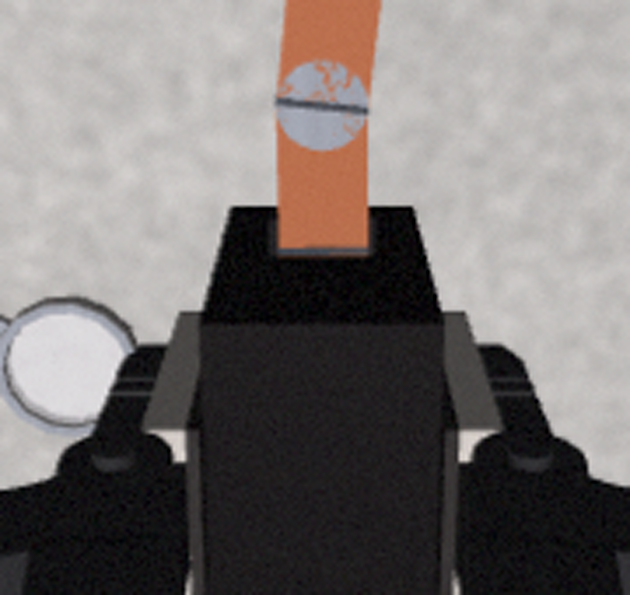

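Centred (323) and parallel. Continuing.

Call:
play_rows --commands '[{"dx": -0.004,"dy": 0,"dz": 0,"wx": 0,"wy": 0,"wz": 0,"fingers": 0.026},{"dx": -0.008,"dy": 0,"dz": 0,"wx": 0,"wy": 0,"wz": 0,"fingers": 0.026},{"dx": -0.012,"dy": 0,"dz": 0,"wx": 0,"wy": 0,"wz": 0,"fingers": 0.026},{"dx": -0.016,"dy": 0,"dz": 0,"wx": 0,"wy": 0,"wz": 0,"fingers": 0.026},{"dx": -0.016,"dy": 0,"dz": 0,"wx": 0,"wy": 0,"wz": 0,"fingers": 0.026}]' --force 20

```text
t: 8.95
eef_pos: [0.5948, 0.0897, 0.1064]
eef_rot: [[-0.202, 0.979, 0.001], [0.979, 0.202, 0.001], [0.001, 0.001, -1.0]]
force: [-0.5, -0.3, -0.5]
gripper_width: 0.0275
```

```bash
python3 look.py wrist14; python3 nxt.py .08 -0.001
```

```text
meanF [-0.29  0.5  -1.25] T [ 0.026 -0.009 -0.007]
t 9.1 pos [0.5945 0.091  0.1065] F [-0.2   0.26 -0.53] T [0.041 0.01  0.04 ] w 0.0277 yaw 11.74
d [0.103  0.0055 0.0027]
0.08 d [-0.0072 -0.     -0.0001] w [ 0.05 -0.11  0.05] yaw 11.7 x,y 0.596 0.0839 e 0.0
```

View pics/wrist14z.png

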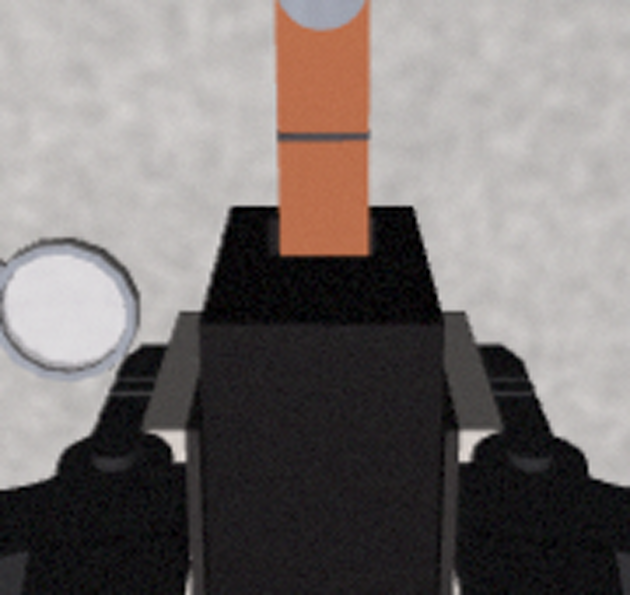

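Call:
play_rows --commands '[{"dx": -0.005,"dy": 0.0001,"dz": 0,"wx": 0,"wy": 0,"wz": 0,"fingers": 0.026},{"dx": -0.01,"dy": 0.0001,"dz": 0,"wx": 0,"wy": 0,"wz": 0,"fingers": 0.026},{"dx": -0.015,"dy": 0.0001,"dz": 0,"wx": 0,"wy": 0,"wz": 0,"fingers": 0.026},{"dx": -0.02,"dy": 0.0001,"dz": 0,"wx": 0,"wy": 0,"wz": 0,"fingers": 0.026},{"dx": -0.02,"dy": 0.0001,"dz": 0,"wx": 0,"wy": 0,"wz": 0,"fingers": 0.026}]' --force 20

```text
t: 9.6
eef_pos: [0.5989, 0.0699, 0.1064]
eef_rot: [[-0.202, 0.979, 0.001], [0.979, 0.202, 0.001], [0.001, 0.001, -1.0]]
force: [0.1, -0.6, -1.2]
gripper_width: 0.0281
```

```bash
python3 look.py wrist15; python3 nxt.py .06 -0.001
```

```text
meanF [ 0.07  0.5  -0.83] T [0.036 0.021 0.025]
t 9.75 pos [0.5986 0.0716 0.1064] F [ 0.28  0.33 -1.05] T [0.    0.017 0.013] w 0.0279 yaw 11.74
d [0.1228 0.0055 0.0026]
0.06 d [-0.0078 -0.0001 -0.0001] w [ 0.05 -0.12  0.05] yaw 11.7 x,y 0.6001 0.0639 e 0.0
```

View pics/wrist15z.png

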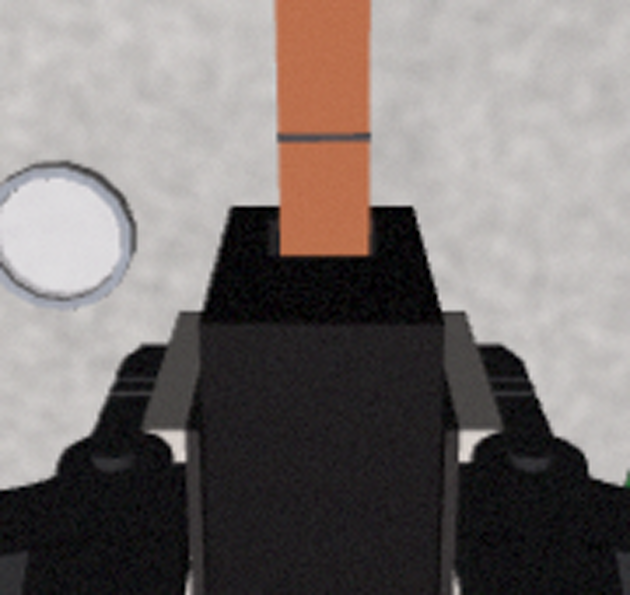

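Still centred. The last stretch now, about 45 mm more.

Call:
play_rows --commands '[{"dx": -0.005,"dy": 0.0001,"dz": 0,"wx": 0,"wy": 0,"wz": 0,"fingers": 0.026},{"dx": -0.01,"dy": 0.0001,"dz": 0,"wx": 0,"wy": 0,"wz": 0,"fingers": 0.026},{"dx": -0.015,"dy": 0.0001,"dz": 0,"wx": 0,"wy": 0,"wz": 0,"fingers": 0.026},{"dx": -0.02,"dy": 0.0001,"dz": 0,"wx": 0,"wy": 0,"wz": 0,"fingers": 0.026},{"dx": -0.025,"dy": 0.0001,"dz": 0,"wx": 0,"wy": 0,"wz": 0,"fingers": 0.026}]' --force 20

```text
t: 10.25
eef_pos: [0.604, 0.0465, 0.1064]
eef_rot: [[-0.203, 0.979, 0.0], [0.979, 0.203, 0.002], [0.002, 0.001, -1.0]]
force: [-0.1, 0.5, -0.9]
gripper_width: 0.0279
```

```bash
python3 look.py wrist16; python3 nxt.py .06 -0.001
```

```text
meanF [ 0.27  0.34 -0.68] T [-0.054  0.043 -0.01 ]
t 10.4 pos [0.6039 0.0465 0.1063] F [ 0.14  0.7  -0.74] T [0.012 0.053 0.007] w 0.0277 yaw 11.68
d [0.1485 0.0053 0.0026]
0.06 d [ 0.0179 -0.0002 -0.0002] w [ 0.05 -0.12 -0.01] yaw 11.7 x,y 0.6001 0.0639 e 0.0
```

View pics/wrist16z.png

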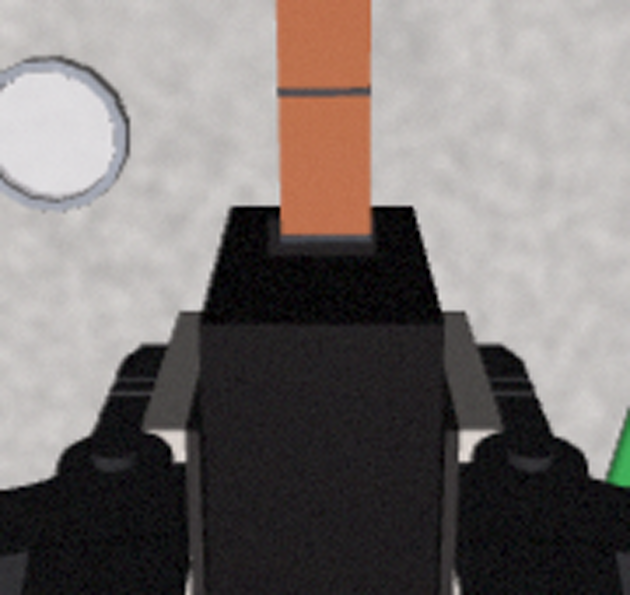

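The rod's end (325,238) is just at the bore mouth. Pulling 30 mm clear along the same line.

Call:
play_rows --commands '[{"dx": -0.005,"dy": 0.0002,"dz": 0,"wx": 0,"wy": 0,"wz": 0,"fingers": 0.026},{"dx": -0.011,"dy": 0.0002,"dz": 0,"wx": 0,"wy": 0,"wz": 0,"fingers": 0.026},{"dx": -0.018,"dy": 0.0002,"dz": 0,"wx": 0,"wy": 0,"wz": 0,"fingers": 0.026},{"dx": -0.025,"dy": 0.0002,"dz": 0,"wx": 0,"wy": 0,"wz": 0,"fingers": 0.026},{"dx": -0.032,"dy": 0.0002,"dz": 0,"wx": 0,"wy": 0,"wz": 0,"fingers": 0.026}]' --force 30

```text
t: 10.9
eef_pos: [0.6107, 0.0143, 0.1062]
eef_rot: [[-0.202, 0.979, 0.0], [0.979, 0.202, 0.002], [0.002, 0.001, -1.0]]
force: [1.1, -0.3, 0.1]
gripper_width: 0.0274
```

```bash
python3 look.py wrist17; python3 nxt.py .06 -0.001; python3 -c "
from h import *
for n in ['side','scene']: grab(n,n+'17')"
```

```text
meanF [ 0.17 -0.54 -1.01] T [-0.024 -0.008  0.015]
t 11.05 pos [0.6107 0.0141 0.1062] F [-0.54  0.43 -1.53] T [0.02  0.01  0.056] w 0.0276 yaw 11.59
d [0.1816 0.0049 0.0025]
0.06 d [ 0.0509 -0.0004 -0.0002] w [ 0.04 -0.11 -0.1 ] yaw 11.7 x,y 0.6001 0.0639 e 0.0
```

View pics/wrist17.png

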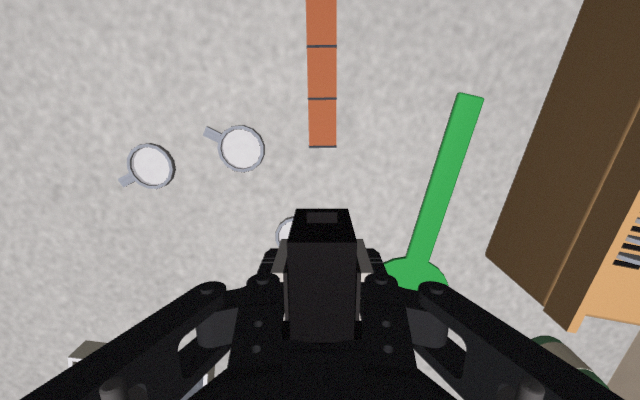

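View pics/side17.png

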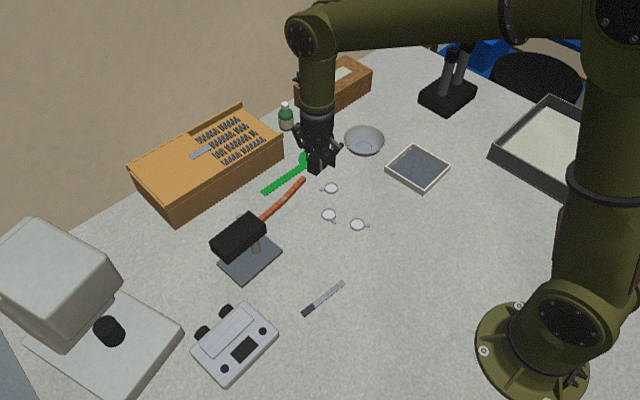

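The holder is off the rod: rod end at (322,147), and the bore at (322,217) is empty. The lenses and paddle are undisturbed. Raising, then moving to the tray.

```bash
python3 -c "
from h import *
go(.6107,.0141,.17,6);go(.54,-.11,.18,6)"
```

```text
t 11.15 pos [0.6105 0.0155 0.1062] F [ 0.39  0.05 -1.52] T [ 0.037  0.009 -0.003] w 0.0278 yaw 11.69
w [ 0.04 -0.14  5.69]
d [-0.0012 -0.0001 -0.0638]
t 11.15 pos [0.6105 0.0155 0.1062] F [ 0.39  0.05 -1.52] T [ 0.037  0.009 -0.003] w 0.0278 yaw 11.69
w [ 0.04 -0.14  5.69]
d [-0.1084 -0.0944 -0.0741]
```

Call:
play_rows --commands '[{"dx": -0.005,"dy": 0,"dz": -0.015,"wx": 0,"wy": 0,"wz": 0,"fingers": 0.026},{"dx": -0.01,"dy": 0,"dz": -0.035,"wx": 0,"wy": 0,"wz": 0,"fingers": 0.026},{"dx": -0.015,"dy": 0,"dz": -0.055,"wx": 0,"wy": 0,"wz": 0,"fingers": 0.026},{"dx": -0.015,"dy": 0,"dz": -0.07,"wx": 0,"wy": 0,"wz": 0,"fingers": 0.026},{"dx": -0.015,"dy": 0,"dz": -0.07,"wx": 0,"wy": 0,"wz": 0,"fingers": 0.026}]' --force 30

```text
t: 11.65
eef_pos: [0.6154, 0.0008, 0.1798]
eef_rot: [[-0.203, 0.979, 0.006], [0.979, 0.203, 0.003], [0.002, 0.007, -1.0]]
force: [0.5, -0.5, -1.4]
gripper_width: 0.0277
```

```bash
python3 -c "
from h import *
go(.4755,-.236,.17,2.6)"
```

```text
t 11.65 pos [0.6154 0.0008 0.1798] F [ 0.55 -0.48 -1.44] T [ 0.042 -0.048  0.023] w 0.0277 yaw 11.69
w [ 0.37 -0.12  9.09]
d [-0.2036 -0.185   0.0083]
```

Call:
play_rows --commands '[{"dx": -0.02,"dy": -0.018,"dz": 0,"wx": 0,"wy": 0,"wz": 1,"fingers": 0.026},{"dx": -0.045,"dy": -0.041,"dz": 0,"wx": 0,"wy": 0,"wz": 2,"fingers": 0.026},{"dx": -0.07,"dy": -0.064,"dz": 0,"wx": 0,"wy": 0,"wz": 4,"fingers": 0.026},{"dx": -0.095,"dy": -0.086,"dz": 0,"wx": 0,"wy": 0,"wz": 5,"fingers": 0.026},{"dx": -0.12,"dy": -0.109,"dz": 0,"wx": 0,"wy": 0,"wz": 6,"fingers": 0.026}]' --force 30

```text
t: 12.15
eef_pos: [0.5318, -0.1391, 0.1781]
eef_rot: [[-0.099, 0.995, 0.005], [0.995, 0.099, 0.003], [0.003, 0.005, -1.0]]
force: [0.6, -0.6, -0.9]
gripper_width: 0.0278
```

```bash
python3 -c "
from h import *
go(.4755,-.236,.13,2.6)"
```

```text
t 12.15 pos [ 0.5318 -0.1391  0.1781] F [ 0.56 -0.56 -0.95] T [-0.008  0.005  0.027] w 0.0278 yaw 5.7
w [ 0.3  -0.17  3.1 ]
d [-0.0909 -0.0659  0.0475]
```

Call:
play_rows --commands '[{"dx": -0.025,"dy": -0.018,"dz": 0.005,"wx": 0.1,"wy": 0,"wz": 1,"fingers": 0.026},{"dx": -0.05,"dy": -0.036,"dz": 0.01,"wx": 0.2,"wy": -0.1,"wz": 2,"fingers": 0.026},{"dx": -0.075,"dy": -0.054,"dz": 0.02,"wx": 0.3,"wy": -0.2,"wz": 3,"fingers": 0.026},{"dx": -0.091,"dy": -0.066,"dz": 0.03,"wx": 0.3,"wy": -0.2,"wz": 3.1,"fingers": 0.026},{"dx": -0.091,"dy": -0.066,"dz": 0.03,"wx": 0.3,"wy": -0.2,"wz": 3.1,"fingers": 0.026}]' --force 30

```text
t: 12.65
eef_pos: [0.472, -0.2385, 0.1454]
eef_rot: [[-0.04, 0.999, -0.004], [0.999, 0.04, -0.0], [0.0, -0.004, -1.0]]
force: [-1.5, 0.2, -2.0]
gripper_width: 0.0277
```

```bash
python3 -c "
from h import *
for n in ['side','scene','wrist']: f=grab(n,n+'18')
go(.4755,-.236,.04,2.6)
for n in ['side','scene']:
  f=dict(np.load(f'/tmp/{n}18.npz'));p=pts(f)
  m=(p[...,2]>.016)&(p[...,2]<.026)&(p[...,0]>.39)&(p[...,0]<.56)&(p[...,1]>-.33)&(p[...,1]<-.15)
  q=p[m];print(n,q.min(0),q.max(0)); cv2.imwrite(f'pics/{n}18z.png',cv2.resize(f['pixels'][90:230,360:500,::-1] if n=='side' else f['pixels'][190:340,120:270,::-1],None,fx=4,fy=4,interpolation=2))
"
```

```text
t 12.8 pos [ 0.476  -0.2347  0.1474] F [ 1.08  0.36 -1.18] T [ 0.079 -0.055 -0.011] w 0.0276 yaw 2.7
w [ 0.01 -0.02  0.1 ]
d [-0.0013 -0.0006  0.1074]
side [ 0.40769579 -0.30967654  0.01602282] [ 0.54378962 -0.17191753  0.02598964]
scene [ 0.40801794 -0.30836105  0.01600509] [ 0.54431843 -0.17258236  0.02598748]
```

View pics/side18z.png

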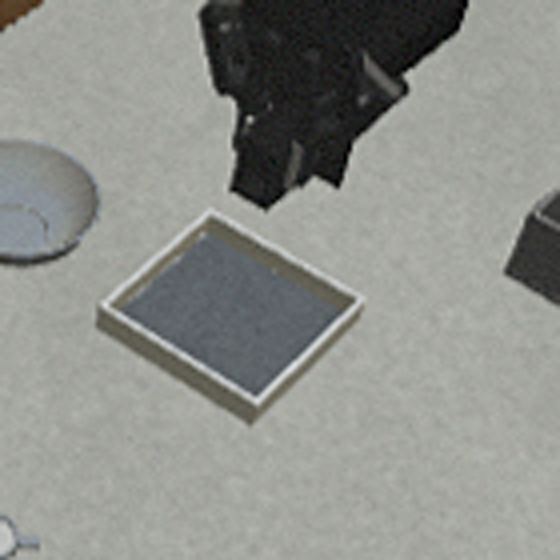

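View pics/scene18z.png

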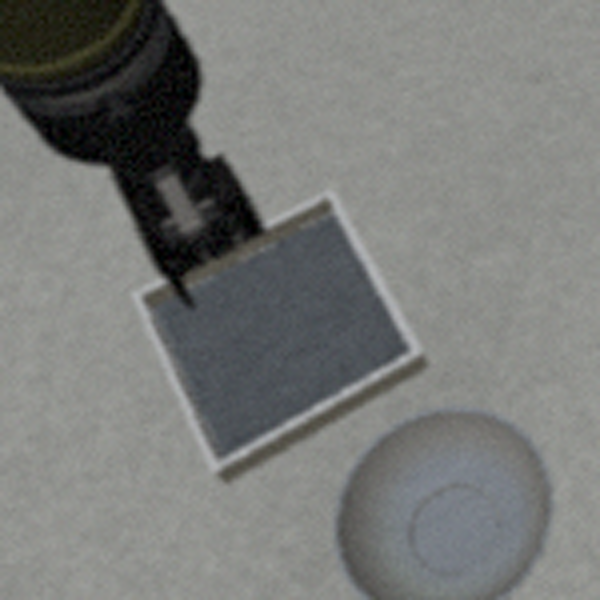

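View pics/wrist18.png

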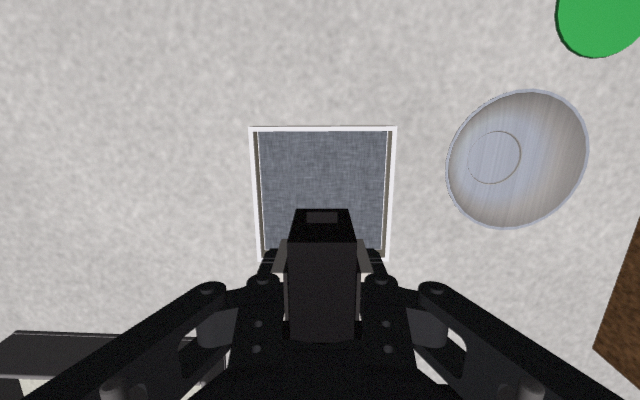

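Side, scene and wrist views: the holder is above the tray, with the tray edges at wrist columns 250–396 (centre 322) parallel to the tool. Descending.

Call:
play_rows --commands '[{"dx": -0.001,"dy": -0.0006,"dz": 0.025,"wx": 0,"wy": 0,"wz": 0,"fingers": 0.026},{"dx": -0.001,"dy": -0.0006,"dz": 0.055,"wx": 0,"wy": 0,"wz": 0,"fingers": 0.026},{"dx": -0.001,"dy": -0.0006,"dz": 0.085,"wx": 0,"wy": 0,"wz": 0,"fingers": 0.026},{"dx": -0.001,"dy": -0.0006,"dz": 0.107,"wx": 0,"wy": 0,"wz": 0,"fingers": 0.026},{"dx": -0.001,"dy": -0.0006,"dz": 0.107,"wx": 0,"wy": 0,"wz": 0,"fingers": 0.026}]' --force 30

```text
t: 13.3
eef_pos: [0.4741, -0.2329, 0.0376]
eef_rot: [[-0.05, 0.999, -0.005], [0.999, 0.05, 0.003], [0.004, -0.005, -1.0]]
force: [-0.5, 0.6, -1.3]
gripper_width: 0.0274
```

```bash
python3 -c "
from h import *
for n in ['side','scene']: f=grab(n,n+'19')
go(.4755,-.236,.02,2.6)"
```

```text
t 13.4 pos [ 0.4765 -0.2347  0.041 ] F [ 0.85 -0.42 -0.18] T [0.045 0.03  0.034] w 0.0276 yaw 2.81
w [ 0.04 -0.03  0.21]
d [-0.0012 -0.0011  0.021 ]
```

View pics/scene19.png

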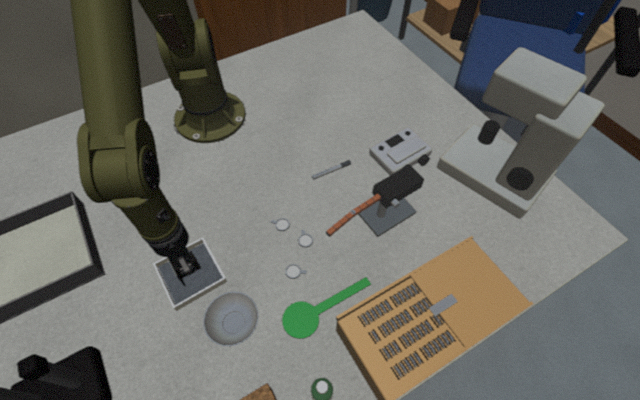

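Holder is inside the tray outline (185,262) and everything else is in place. Lowering slowly.

Call:
play_rows --commands '[{"dx": -0.001,"dy": -0.001,"dz": 0.007,"wx": 0,"wy": 0,"wz": 0,"fingers": 0.026},{"dx": -0.001,"dy": -0.001,"dz": 0.013,"wx": 0,"wy": 0,"wz": 0,"fingers": 0.026},{"dx": -0.001,"dy": -0.001,"dz": 0.018,"wx": 0,"wy": 0,"wz": 0,"fingers": 0.026},{"dx": -0.001,"dy": -0.001,"dz": 0.022,"wx": 0,"wy": 0,"wz": 0,"fingers": 0.026},{"dx": -0.001,"dy": -0.001,"dz": 0.022,"wx": 0,"wy": 0,"wz": 0,"fingers": 0.026}]' --force 30

```text
t: 13.9
eef_pos: [0.4751, -0.2355, 0.0184]
eef_rot: [[-0.049, 0.999, -0.0], [0.999, 0.049, 0.001], [0.001, -0.0, -1.0]]
force: [0.4, 0.3, -0.6]
gripper_width: 0.0275
```

```bash
python3 -c "
from h import *
F=[]
for i in range(3): f=grab('wrist','wrist20');F.append(r.get_state()['force'])
print(np.mean(F,0))
go(.4755,-.236,.0153,2.6)"
```

```text
[ 0.05930726 -0.38524901 -1.2630659 ]
t 14.05 pos [ 0.4757 -0.2358  0.0191] F [ 0.05 -0.35 -1.04] T [-0.002  0.022  0.029] w 0.0276 yaw 2.8
w [ 0.05 -0.03  0.2 ]
d [-0.0002 -0.0002  0.0038]
```

Not touching yet. Expected contact is about 3.8 mm lower, so I'll creep down.

Call:
play_rows --commands '[{"dx": 0,"dy": 0,"dz": 0.001,"wx": 0,"wy": 0,"wz": 0,"fingers": 0.026},{"dx": 0,"dy": 0,"dz": 0.002,"wx": 0,"wy": 0,"wz": 0,"fingers": 0.026},{"dx": 0,"dy": 0,"dz": 0.003,"wx": 0,"wy": 0,"wz": 0,"fingers": 0.026},{"dx": 0,"dy": 0,"dz": 0.003,"wx": 0,"wy": 0,"wz": 0,"fingers": 0.026},{"dx": 0,"dy": 0,"dz": 0.003,"wx": 0,"wy": 0,"wz": 0,"fingers": 0.026}]' --force 30

```text
t: 14.55
eef_pos: [0.4756, -0.2358, 0.0161]
eef_rot: [[-0.049, 0.999, 0.001], [0.999, 0.049, 0.001], [0.001, 0.001, -1.0]]
force: [-0.8, 0.8, -0.8]
gripper_width: 0.0272
```

```bash
python3 -c "
from h import *
F=[]
for i in range(3): f=grab('wrist','wrist20');F.append(r.get_state()['force'])
print(np.mean(F,0))
go(.4755,-.236,.0153,2.6)"
```

```text
[ 0.26835354  0.00772523 -0.89772706]
t 14.7 pos [ 0.4757 -0.2358  0.0161] F [ 0.37  0.13 -1.02] T [-0.007 -0.017  0.053] w 0.0278 yaw 2.8
w [ 0.05 -0.03  0.2 ]
d [-0.0001 -0.0002  0.0008]
```

Call:
play_rows --commands '[{"dx": 0,"dy": 0,"dz": 0.0005,"wx": 0,"wy": 0,"wz": 0,"fingers": 0.026},{"dx": 0,"dy": 0,"dz": 0.001,"wx": 0,"wy": 0,"wz": 0,"fingers": 0.026},{"dx": 0,"dy": 0,"dz": 0.001,"wx": 0,"wy": 0,"wz": 0,"fingers": 0.026},{"dx": 0,"dy": 0,"dz": 0.001,"wx": 0,"wy": 0,"wz": 0,"fingers": 0.026}]' --force 30

```text
t: 15.1
eef_pos: [0.4757, -0.2358, 0.0151]
eef_rot: [[-0.049, 0.999, 0.001], [0.999, 0.049, 0.001], [0.001, 0.001, -1.0]]
force: [0.3, 0.0, -0.4]
gripper_width: 0.0276
```

```bash
python3 -c "
from h import *
F=[]
for i in range(3): f=grab('side','side21');F.append(r.get_state()['force'])
print(np.mean(F,0))
go(.4755,-.236,.0153,2.6)"
```

```text
[-0.2169462  -0.05167962 -0.3714823 ]
t 15.25 pos [ 0.4757 -0.2358  0.0151] F [-0.59 -0.3  -0.07] T [-0.023 -0.032  0.028] w 0.0277 yaw 2.8
w [ 0.06 -0.03  0.2 ]
d [-0.0001 -0.0002 -0.0002]
```

Fz is falling as contact begins. Another 0.5 mm in small steps.

Call:
play_rows --commands '[{"dx": 0,"dy": 0,"dz": 0.0005,"wx": 0,"wy": 0,"wz": 0,"fingers": 0.026},{"dx": 0,"dy": 0,"dz": 0.0005,"wx": 0,"wy": 0,"wz": 0,"fingers": 0.026},{"dx": 0,"dy": 0,"dz": 0.0005,"wx": 0,"wy": 0,"wz": 0,"fingers": 0.026}]' --force 30

```text
t: 15.55
eef_pos: [0.4757, -0.2358, 0.0146]
eef_rot: [[-0.049, 0.999, 0.001], [0.999, 0.049, 0.001], [0.001, 0.001, -1.0]]
force: [0.3, -1.4, -1.4]
gripper_width: 0.0273
```

```bash
python3 -c "
from h import *
F=[]
for i in range(4): f=grab('side','side21');F.append(r.get_state()['force'])
print(np.mean(F,0))
go(.4755,-.236,.0153,2.6)"
```

```text
[-0.31585668 -0.10818874 -1.38380517]
t 15.75 pos [ 0.4757 -0.2358  0.0146] F [-0.6   0.49 -2.08] T [ 0.014 -0.02  -0.012] w 0.0277 yaw 2.81
w [ 0.06 -0.03  0.21]
d [-0.0002 -0.0002 -0.0007]
```

Still free (-1.4 N), so the earlier dip was noise. Going on in 0.5 mm steps.

Call:
play_rows --commands '[{"dx": 0,"dy": 0,"dz": 0.0005,"wx": 0,"wy": 0,"wz": 0,"fingers": 0.026},{"dx": 0,"dy": 0,"dz": 0.0005,"wx": 0,"wy": 0,"wz": 0,"fingers": 0.026},{"dx": 0,"dy": 0,"dz": 0.001,"wx": 0,"wy": 0,"wz": 0,"fingers": 0.026},{"dx": 0,"dy": 0,"dz": 0.001,"wx": 0,"wy": 0,"wz": 0,"fingers": 0.026}]' --force 30

```text
t: 16.15
eef_pos: [0.4757, -0.2358, 0.0146]
eef_rot: [[-0.049, 0.999, 0.001], [0.999, 0.049, 0.001], [0.001, 0.001, -1.0]]
force: [-3.5, 0.8, 8.5]
gripper_width: 0.0273
```

```bash
python3 -c "
from h import *
F=[]
for i in range(6): f=grab('side','side21');F.append(r.get_state()['force'])
print(np.mean(F,0))
go(.4755,-.236,.0153,2.6)"
```

```text
[-3.21683725  1.24440152  8.41569123]
t 16.45 pos [ 0.4757 -0.2358  0.0145] F [-3.35  1.02  8.07] T [ 0.323  0.803 -0.022] w 0.0278 yaw 2.8
w [ 0.05 -0.04  0.2 ]
d [-0.0001 -0.0002 -0.0008]
```

Contact (8.4 N). Easing up 0.8 mm, then opening slightly.

Call:
play_rows --commands '[{"dx": 0,"dy": 0,"dz": -0.0004,"wx": 0,"wy": 0,"wz": 0,"fingers": 0.026},{"dx": 0,"dy": 0,"dz": -0.0004,"wx": 0,"wy": 0,"wz": 0,"fingers": 0.026},{"dx": 0,"dy": 0,"dz": -0.0004,"wx": 0,"wy": 0,"wz": 0,"fingers": 0.026}]' --force 20

```text
t: 16.75
eef_pos: [0.4756, -0.2358, 0.0147]
eef_rot: [[-0.049, 0.999, 0.001], [0.999, 0.049, 0.001], [0.001, 0.001, -1.0]]
force: [-0.4, -0.8, -1.0]
gripper_width: 0.0275
```

```bash
python3 -c "
from h import *
F=[]
for i in range(4): f=grab('side','side21');F.append(r.get_state()['force'])
print(np.mean(F,0))
go(.4755,-.236,.0153,2.6)
cv2.imwrite('pics/side21z.png',cv2.resize(f['pixels'][90:230,360:500,::-1],None,fx=4,fy=4,interpolation=2))"
```

```text
[ 0.0035399   0.09379055 -1.11124643]
t 16.95 pos [ 0.4756 -0.2358  0.0147] F [-0.81 -0.49 -0.41] T [ 0.023  0.062 -0.006] w 0.0278 yaw 2.8
w [ 0.04 -0.04  0.2 ]
d [-0.0002 -0.0001 -0.0006]
```

View pics/side21z.png

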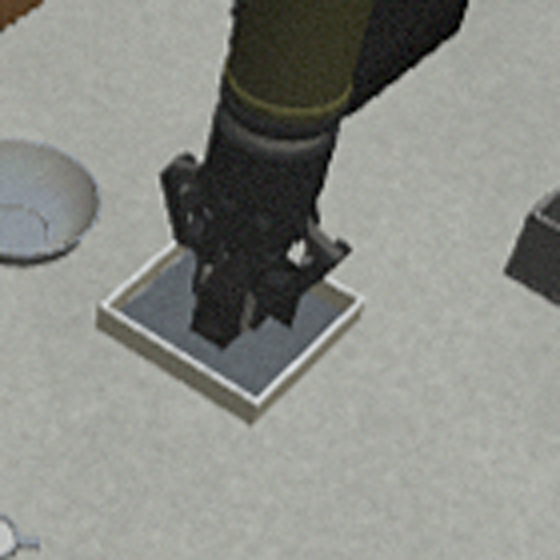

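The holder stands about 0.1 mm from the felt, inside the tray (225,325 in the crop). Lowering 0.2 mm and opening gently.

Call:
play_rows --commands '[{"dx": 0,"dy": 0,"dz": 0.0003,"wx": 0,"wy": 0,"wz": 0,"fingers": 0.026},{"dx": 0,"dy": 0,"dz": 0.0003,"wx": 0,"wy": 0,"wz": 0,"fingers": 0.029},{"dx": 0,"dy": 0,"dz": 0.0003,"wx": 0,"wy": 0,"wz": 0,"fingers": 0.032},{"dx": 0,"dy": 0,"dz": 0.0003,"wx": 0,"wy": 0,"wz": 0,"fingers": 0.036},{"dx": 0,"dy": 0,"dz": 0.0003,"wx": 0,"wy": 0,"wz": 0,"fingers": 0.042}]' --force 20

```text
t: 17.45
eef_pos: [0.4756, -0.2358, 0.0144]
eef_rot: [[-0.049, 0.999, 0.001], [0.999, 0.049, 0.001], [0.001, 0.001, -1.0]]
force: [0.3, 0.1, -0.4]
gripper_width: 0.0419
```

```bash
python3 -c "
from h import *
grab('wrist','wrist22')
go(.4755,-.236,.1,2.6)"
```

```text
t 17.5 pos [ 0.4757 -0.2358  0.0144] F [0.39 0.47 0.13] T [ 0.064 -0.069  0.002] w 0.0422 yaw 2.8
w [ 0.04 -0.04  0.2 ]
d [-0.0001 -0.0001 -0.0856]
```

View pics/wrist22.png

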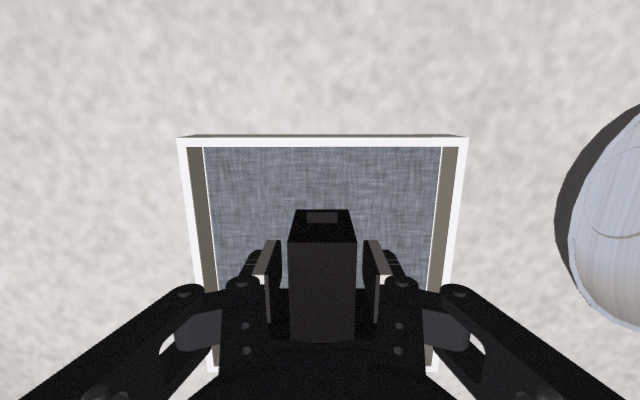

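Both pads are clear of the sleeve (gaps at 285 and 362). Retreating straight up.

Call:
play_rows --commands '[{"dx": 0,"dy": 0,"dz": -0.01,"wx": 0,"wy": 0,"wz": 0,"fingers": 0.046},{"dx": 0,"dy": 0,"dz": -0.03,"wx": 0,"wy": 0,"wz": 0,"fingers": 0.046},{"dx": 0,"dy": 0,"dz": -0.06,"wx": 0,"wy": 0,"wz": 0,"fingers": 0.046},{"dx": 0,"dy": 0,"dz": -0.1,"wx": 0,"wy": 0,"wz": 0,"fingers": 0.046},{"dx": 0,"dy": 0,"dz": -0.14,"wx": 0,"wy": 0,"wz": 0,"fingers": 0.046}]'

```text
t: 18.0
eef_pos: [0.4752, -0.2358, 0.1563]
eef_rot: [[-0.049, 0.999, 0.0], [0.999, 0.049, 0.001], [0.001, 0.0, -1.0]]
force: [0.7, 0.1, 0.2]
gripper_width: 0.0464
```

Call:
play_rows --commands '[{"dx": 0.02,"dy": 0,"dz": -0.02,"wx": 0,"wy": 0,"wz": 0,"fingers": 0.046},{"dx": 0.05,"dy": 0,"dz": -0.03,"wx": 0,"wy": 0,"wz": 0,"fingers": 0.046},{"dx": 0.08,"dy": 0,"dz": -0.03,"wx": 0,"wy": 0,"wz": 0,"fingers": 0.046},{"dx": 0.08,"dy": 0,"dz": -0.03,"wx": 0,"wy": 0,"wz": 0,"fingers": 0.046},{"dx": 0.08,"dy": 0,"dz": -0.03,"wx": 0,"wy": 0,"wz": 0,"fingers": 0.046}]'

```text
t: 18.5
eef_pos: [0.4714, -0.1556, 0.1872]
eef_rot: [[-0.05, 0.999, 0.002], [0.999, 0.05, 0.0], [-0.0, 0.002, -1.0]]
force: [0.2, 0.2, 0.3]
gripper_width: 0.0457
```

```bash
python3 -c "
from m import *
go(.4755,-.236,.1)
for n in ['side','scene','wrist']:
  f=grab(n,n+'23');p=pts(f)
  m=(f['pixels'].max(2)<70)&(p[...,2]>.03)&(p[...,2]<.075)&(abs(p[...,0]-.4755)<.07)&(abs(p[...,1]+.24)<.07)
  if m.sum(): 
    q=p[m];print(n,m.sum(),q.min(0).round(3),q.max(0).round(3)); t=m&(abs(p[...,2]-.049)<.004);print('top z',np.median(p[t],0).round(4),p[t].min(0).round(3),p[t].max(0).round(3))
f=dict(np.load('/tmp/side23.npz'));cv2.imwrite('pics/side23z.png',cv2.resize(f['pixels'][90:230,360:500,::-1],None,fx=4,fy=4,interpolation=2))
a=dict(np.load('/tmp/side0.npz'))['pixels'][260:400,180:360];b=f['pixels'][260:400,180:360];print('diff',np.abs(a.astype(int)-b).mean())
"
```

```text
t 18.5 pos [ 0.4714 -0.1556  0.1872] F [0.19 0.18 0.31] T [-0.021  0.009 -0.004] w 0.0457 yaw 2.89
d [-0.0805 -0.0001  0.0872]
side 371 [ 0.441 -0.268  0.03 ] [ 0.511 -0.213  0.064]
top z [ 0.4749 -0.2436  0.0501] [ 0.441 -0.266  0.045] [ 0.511 -0.213  0.053]
scene 371 [ 0.444 -0.265  0.03 ] [ 0.513 -0.214  0.064]
top z [ 0.4773 -0.2399  0.049 ] [ 0.444 -0.264  0.045] [ 0.513 -0.215  0.053]
wrist 2210 [ 0.442 -0.267  0.03 ] [ 0.512 -0.213  0.062]
top z [ 0.476  -0.2419  0.0486] [ 0.443 -0.264  0.045] [ 0.512 -0.213  0.053]
diff 2.832089947089947
```

View pics/side23z.png

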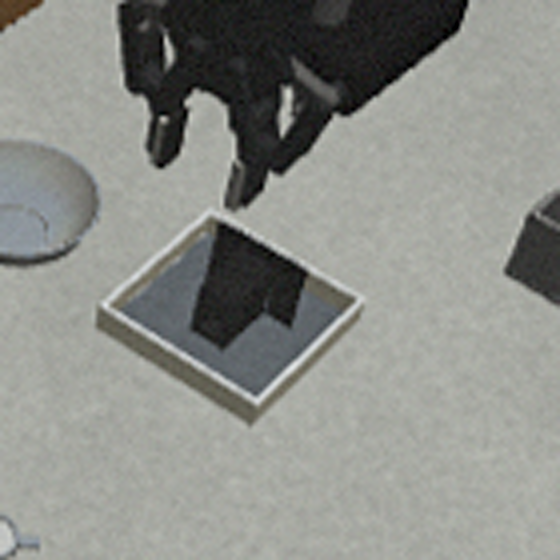

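View pics/scene23.png

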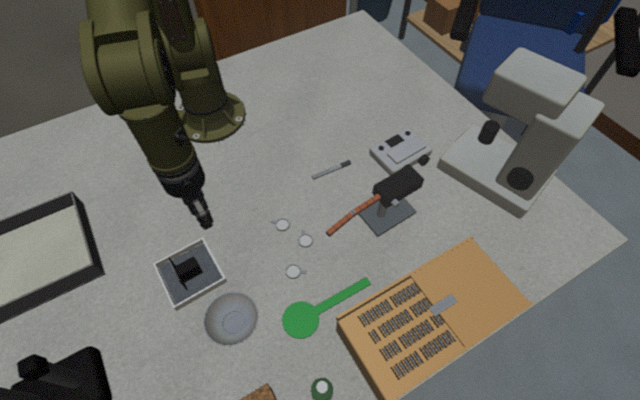

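The holder stands upright and central in the tray (188,265 in the scene view). Its top is at 0.049 m, which matches 5 + 44 mm, and the leaf top is at 0.063 m. Nothing else has moved. Handing in.

```bash
python3 -c "
from station import r
print(r.sign_off())"
```

```text
the job is handed in; nothing more can be done
None
```

The card holder is off the rod, standing upright and released in the middle of the white tray. I handed the job in at about 18.5 s of the 72 s allowed.

- **Sliding off:** I gripped the holder at 20 N and lifted it 2 mm clear of the rod. I then followed the rod round its bend (yaw from about 5° to 11.7°), using the wrist camera and the measured force. Between moves the mean side force stayed at noise level, about 0.5 N. The one sign of rubbing was a small torque of about 0.05 N·m near the bend, which I relieved by adding 0.5° of yaw.
- **Setting down:** The last half-millimetre step pressed the holder onto the felt at about 8 N, a little firmer than I meant. I eased back to about zero before letting go.
- **Last checks:** All three cameras show the holder upright, centred within a few millimetres, with its top at 49–50 mm (49 mm expected). The gripper is well clear. In the pictures, the lenses, paddle, penlight, pupillometer and dish are where they were. No check failed.

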